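# Pack the cool box in layers: cold brick, divider, reagent bottle

### The job

Pack the white cool box for a farm visit: lift the blue cold brick out of its grey stand, lay it flat on the desk and let go, then take it again across its sides and lay it flat on the bottom of the box. Next seat the yellow divider, rib upward, level on the box's two inner ledges over the brick, and last stand the brown bottle with the white cap upright on the divider, beside the rib. Never let that bottle tip over, and leave the slim bottle with the black cap, the timer, the red-lidded cup and the carton where they are.

Things in the scene. Friction and masses are not known exactly. Their poses are not given: they have to be found in the camera images.
- cool_box: White open box fixed to the desk, outside 150 (x) x 154 (y) x 64 mm high, blue band round the rim; origin at the centre of its underside, z up; its x axis runs from one ledge to the other. Walls 7 mm, floor 6 mm thick (inner floor at z = 6 mm), opening 136 (x) x 140 (y) mm. Along each of the two walls that cross its x axis (x = -68 and x = +68 mm) a grey ledge 12 mm deep, its top at z = 38 mm; between the ledges the bottom space is 112 (x) x 140 (y) mm.
- brick_stand: Grey upright holder fixed to the desk; origin at the centre of its underside, z up. An upright-walled pocket 40 (x) x 71 (y) mm outside, 32 x 63 mm inside, floor 4 mm, rim at z = 40 mm, on a foot 64 x 95 x 4 mm. The cold brick stands in it loosely on its end.
- cold_brick: Blue hard-shell cold brick, a block 25 (own x) x 56 (own y) x 90 mm (own z, its long axis), 0.13 to 0.25 kg; origin at its centre. It starts standing on its end in the stand, own z up and its x, y along the stand's, so its upper 54 mm stand free above the rim. Lying flat means own x vertical (either face up), centre 12.5 mm above what it lies on. Leaned over by more than about 0.3 rad on the desk it topples flat by itself.
- divider: Yellow divider plate, 128 (x) x 132 (y) x 5 mm, 0.1 kg, loose, lying on the desk with its rib up; origin at the centre of its underside, z up. In the middle of its upper side a grip rib 50 mm long (x), 10 mm thick (y), its top 27 mm above the underside. Either way round fits; its x goes along the box's x, its underside then rests at the box's z = 38 mm.
- stain_bottle: Brown reagent bottle with white screw cap, standing loose on the desk; body 38 mm across and 62 mm high, cap to 78 mm, 0.07 kg; origin at the centre of its underside, z up.
- oil_bottle: Slim brown bottle with black cap, 28 mm across, 74 mm high, bystander; origin under its centre.
- timer: White bench timer 60 x 66 x 34 mm, bystander; origin under its centre.
- specimen_cup: Specimen cup with red lid, 59 mm across, 75 mm high, bystander; origin under its centre.
- cartridge_box: White carton with dark red top, 90 x 64 x 28 mm, bystander; origin under its centre.
Mind the look-alikes: they are no part of the job. There is more than one size of the cold_brick; the job needs the larger.

How it is judged:
On the way, in this order (a step that is already met when the one before it is completed fails the run):
1. the cold brick lies flat on the desk outside the box, let go (angle between the x axis of cold_brick and the z axis of cool_box, either way round below 0.12 rad and height (world z) of cold_brick below 0.018 m and horizontal distance between cold_brick and cool_box above 0.1 m and contact force between the fingers and cold_brick below 0.5 N and linear speed of cold_brick below 0.05 m/s), for 0.2 s.
2. the cold brick lies flat on the bottom of the cool box, let go (angle between the x axis of cold_brick and the z axis of cool_box, either way round below 0.12 rad and x of cold_brick in the frame of cool_box between -0.045 and 0.045 m and y of cold_brick in the frame of cool_box between -0.045 and 0.045 m and z of cold_brick in the frame of cool_box between 0.012 and 0.0225 m and contact force between the fingers and cold_brick below 0.5 N and linear speed of cold_brick below 0.05 m/s), for 0.2 s.
3. the divider lies level on both ledges over the brick, rib up, let go (angle between the x axis of cold_brick and the z axis of cool_box, either way round below 0.12 rad and x of cold_brick in the frame of cool_box between -0.045 and 0.045 m and y of cold_brick in the frame of cool_box between -0.045 and 0.045 m and z of cold_brick in the frame of cool_box between 0.012 and 0.0225 m and angle between divider's own z axis and vertical below 0.06 rad and x of divider in the frame of cool_box between -0.009 and 0.009 m and y of divider in the frame of cool_box between -0.009 and 0.009 m and z of divider in the frame of cool_box between 0.034 and 0.042 m and contact force between the fingers and divider below 0.5 N and linear speed of divider below 0.05 m/s), for 0.2 s.
At the end, for the whole second after the job is handed in: Brick flat (0.12 rad) on the box bottom, centre within 45 mm of the middle each way; divider rib up, level (0.06 rad), on both ledges (height within 4 mm, centre within 9 mm each way); white-capped brown bottle upright (0.1 rad) in the box on the plate; all released, at rest (all of step 3 and contact force between the fingers and cold_brick below 0.5 N and linear speed of each of cold_brick, stain_bottle below 0.05 m/s and angle between stain_bottle's own z axis and vertical below 0.1 rad and x of stain_bottle in the frame of cool_box between -0.055 and 0.055 m and y of stain_bottle in the frame of cool_box between -0.056 and 0.056 m and z of stain_bottle in the frame of divider between 0.001 and 0.01 m and contact force between the fingers and stain_bottle below 0.5 N); the robot touches nothing.
It fails at once if the brown bottle with the white cap tips over (more than 0.7 rad) (angle between stain_bottle's own z axis and vertical above 0.7 rad).
It fails at once if a bystander (slim bottle, timer, cup or carton) is moved by more than 30 mm (distance of any of oil_bottle, timer, specimen_cup, cartridge_box from where it was at the start of the episode above 0.03 m).
It also fails if it takes over 72 s, if anything falls off the work surface, if the arm or the gripper's body presses on something with over 40 N, if the wrist force passes 120 N, or if a joint passes its speed limit or range.

### The arm

A 7-joint arm with a two-finger parallel gripper is mounted at the origin on a cart in front of the work surface, level with it; the furniture and walls round the work are solid. World frame = base frame: x ahead of the robot, y to its left, z up, the work surface at z = 0. Lengths are in m, angles in rad, forces in N, time in s.
With the tool pointing down it reaches from about 0.425 to 0.925 m from the base axis. Payload 6.8 kg.
Tool frame: the origin (TCP) lies on the front face of the gripper's body, between the roots of the fingers; the fingertips stand 73 mm ahead of it and the grasp point (between the pads) lies 54 mm ahead of it (tcp_to_tips is the distance from the TCP to the fingertips, in m); z points along the fingers, x is the direction in which the jaws open and shut, and the axes are right-handed (so a half turn about z gives the same grasp; the last joint's range is limited). The gripper opens to 85 mm and grips with 20 to 120 N. Pads are 22 mm wide; open, the fingers measure 114 mm over their backs; the gripper's body (76 mm by 85 mm) begins 54 mm behind the grasp point. The pads swing forward as they close: fully open they stand 13 mm farther back than shut.
Start: joints at [1.147, 0.477, 0.022, 1.555, -0.011, 1.109, -0.083], TCP at [0.21, -0.642, 0.304] pointing down, gripper open.
Joint ranges: [-2.96, 2.96], [-0.34, 2.1], [-1.41, 1.46], [0.24, 2.44], [-1.37, 4.51], [0.17, 1.92], [-2.96, 2.96]. Speed limits (rad/s): [2.39, 2.39, 3.14, 3.14, 3.14, 3.14, 3.14].

### API

Orientations are given as a unit quaternion [w, x, y, z].
In Python, from station import get_obs, read_camera, hand_in, look_for, silhouettes, tcp_to_tips gives the robot as it stands. The module is installed in compiled form; this text tells all that it offers.
- The arm moves only by the tool apply_moves, never from a script. Its argument "moves" is a list of rows, each a list of 3 entries, a list of its own where there are three numbers: the shift along the tool's x, y, z in units of 25 mm (1.0 is 25 mm), then the turn, a rotation vector about the tool's x, y, z in units of 10 degrees (1.0 is 10 degrees), then the gripper's target within -1 to 1 (fully open at 1, half-way at 0, shut at -1). In form: [[[dx, dy, dz], [rx, ry, rz], jaw], ...]. A call has 1 to 20 rows; each row is the pose to reach, as a shift and turn from the pose commanded when the call began, along the tool's axes at that moment; what a row does not reach only later rows make up. A row lasts 1/8 s, in which the tool goes at most 62.5 mm and 10.7 degrees, less where a joint would pass 70% of its speed; a pose out of reach is approached as far as the arm can. A call with a gripper value outside its range is refused whole. The fingers move at their own pace and stop on an object; "force" is the grip in N (left out, the last holds). Time passes only in rows, so rows that repeat a pose let the fingers close. It gives the time, the measured TCP pose, the force and the opening at its end, in the units of the state.
- get_obs(): the state, without advancing time (a new reading comes with each control period).
- read_camera(name): name is "side" or "top"; returns a dict with "color" (384x512x3 uint8, red, green, blue), "mtx" (3x3 intrinsics, pixels), "eye" and "rotation" of the camera in the world. Camera axes: x right, y up, looking along -z (the intrinsics and any distortion apply to the point x, -y, -z); pixel columns grow to the right and rows downward; lengths in m; the calibration is good to about 2 mm. A picture is of the moment at which its call begins. There is no depth.
- hand_in(): hands the job in, once; it reports no verdict.
Trained networks look in the newest picture that a camera, given by its name, has taken for a name from the list of things; names that differ only in an ending like _2 or _b are one class to them, and where a whole thing is asked for, a point or a joint stands for the part that bears it (a point fixed in the world has none). Each returns a list of dicts, best first, with "conf" (0 to 1); they miss things now and then, are a little off and sometimes report something else, mostly with a low value. They report only what shows in the picture. A call takes as long as a camera call. They do not tell look-alikes from the thing itself.
- look_for(camera, query): "pixel" ([row, column] in pixels, amid what is visible of it).
- silhouettes(camera, query): "mask" (384x512 bool, what is visible of it) and "pixel" ([row, column] in pixels, amid what is visible of it).
The state is a dict: "t": time; "q": joint angles; "joint_vel": joint speeds; "joint_torque": joint torques, N m; "eef_pos": TCP position; "tool_rot": TCP orientation; "contact_force": force on the tool from outside, world axes, zero at the start; "torque": the same for the moment, N m; "gripper_width": opening from 0.0 (shut) to 1.0 (fully open).
Only numpy, scipy, OpenCV 4.12 (cv2) and the standard library are available. Lean on these libraries where they do the work, as an engineer would, in place of code of your own. Each camera call takes 0.05 s, during which the arm holds its last target.

## Working session

There is one attempt and no reset: what is moved stays moved. The work goes in short steps, Python scripts to look and compute and a tool call to move; the robot and the scene stay as the last step left them, time stands still between calls to the robot, and variables do not carry over. Pictures are saved under pics/ and viewed, and the job is handed in when it is done.

Besides the shell and the picture viewer there is one more tool, called after ">>>" in YAML: its name, and indented under it one key for each argument. apply_moves: Moves the arm, as the interface text tells. Its arguments: {"type":"object","properties":{"moves":{"type":"array"},"force":{"type":"number"}},"required":["moves"]}

```bash
mkdir -p pics; ls; python3 - <<'E'
from station import *
import cv2,numpy as np
print(get_obs(), tcp_to_tips)
for c in ["side","top"]:
    r=read_camera(c); cv2.imwrite(f"pics/{c}0.png",r["color"][:,:,::-1]); print(c,r["mtx"],r["eye"],r["rotation"],[k for k in r])
    for n in ["cool_box","brick_stand","cold_brick","divider","stain_bottle","oil_bottle","timer","specimen_cup","cartridge_box"]:
        print(n,[(np.round(d["pixel"]),round(d["conf"],2)) for d in look_for(c,n)])
E
```

```text
pics
{'t': 0.0, 'q': array([ 1.14693142,  0.47777081,  0.02234496,  1.55646767, -0.01148317,
        1.10931117, -0.08308835]), 'joint_vel': array([ 1.63243213e-04, -4.76087990e-04,  2.39150151e-05,  4.94972475e-05,
       -1.06809435e-03,  6.72847825e-04,  2.08869477e-04]), 'joint_torque': array([ 1.73979224e-04, -5.96462703e+01,  1.60772167e+00, -2.81199324e+01,
        1.24388631e-02,  9.29618545e-03, -5.58718170e-06]), 'eef_pos': array([ 0.20945838, -0.64118398,  0.30293851]), 'tool_rot': array([-4.73112742e-04,  8.09498834e-01, -5.87120773e-01, -7.82425687e-04]), 'contact_force': array([ 0.38781149, -0.82761691, -0.0133089 ]), 'torque': array([0.06380651, 0.02865504, 0.020119  ]), 'gripper_width': 1.0013555976338024} 0.0726
side [[388.43980448   0.         255.37349473]
 [  0.         388.43980448 187.86778483]
 [  0.           0.           1.        ]] [0.40255219 0.90920002 0.63893131] [-0.05876056 -0.044682    0.47768617  0.87542369] ['color', 'mtx', 'eye', 'rotation']
cool_box [(array([153., 241.]), 0.92)]
brick_stand [(array([266., 290.]), 0.85)]
cold_brick [(array([242., 2
[... 294 characters left out ...]
54.40283669]
 [  0.         487.37165097 190.81374522]
 [  0.           0.           1.        ]] [0.27638246 0.05284653 1.6411935 ] [ 0.71057866  0.05007279 -0.06592653 -0.69873055] ['color', 'mtx', 'eye', 'rotation']
cool_box [(array([168., 329.]), 0.81), (array([218., 185.]), 0.75)]
brick_stand [(array([224., 191.]), 0.76)]
cold_brick [(array([215., 188.]), 0.72), (array([249., 190.]), 0.4)]
divider [(array([233., 313.]), 0.59)]
stain_bottle [(array([167., 280.]), 0.69)]
oil_bottle [(array([137., 281.]), 0.52)]
timer [(array([236., 354.]), 0.92)]
specimen_cup [(array([138., 175.]), 0.57)]
cartridge_box [(array([233., 311.]), 0.74), (array([245., 141.]), 0.66), (array([166., 281.]), 0.21)]
```

View pics/side0.png

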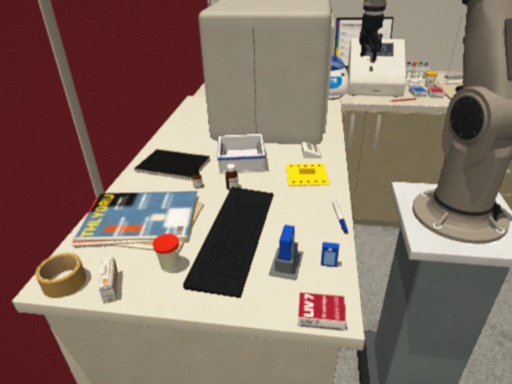

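View pics/top0.png

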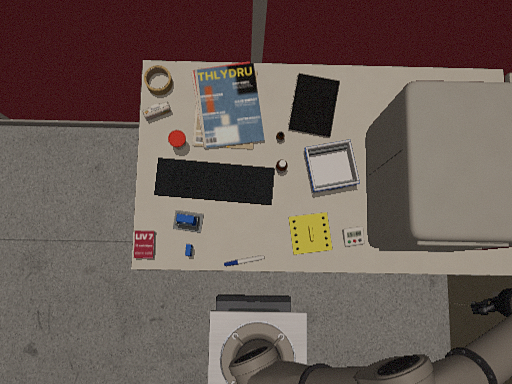

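```bash
cat > h.py <<'E'
from station import *
import cv2,numpy as np
from scipy.spatial.transform import Rotation as R
def rot(q): return R.from_quat([q[1],q[2],q[3],q[0]])
def cam(n):
    r=read_camera(n); r["Rm"]=rot(r["rotation"]).as_matrix(); r["name"]=n; return r
def proj(c,P):
    P=np.atleast_2d(P); p=(P-c["eye"])@c["Rm"]; p=p*[1,-1,-1]; u=p@c["mtx"].T; return u[:,:2]/u[:,2:]   # col,row
def ray(c,uv,z):
    d=np.linalg.inv(c["mtx"])@[uv[0],uv[1],1]; d=c["Rm"]@(d*[1,-1,-1]); return c["eye"]+d*(z-c["eye"][2])/d[2]
def crop(c,r0,r1,c0,c1,s,name,polys=[]):
    im=cv2.resize(c["color"][:,:,::-1],None,fx=s,fy=s,interpolation=cv2.INTER_CUBIC)
    for P,col,closed in polys:
        q=((proj(c,P)+0.5)*s-0.5).astype(int); cv2.polylines(im,[q.reshape(-1,1,2)],closed,col,1)
    im=im[int(r0*s):int(r1*s),int(c0*s):int(c1*s)]; cv2.imwrite("pics/"+name,im)
E
python3 - <<'E'
from h import *
t=cam("top"); s=cam("side")
crop(t,120,270,270,380,5,"t1.png"); crop(t,190,280,130,280,5,"t2.png")
crop(s,120,200,180,340,5,"s1.png"); crop(s,215,340,270,350,4.8,"s2.png")
for c in (t,s):
  for n in ["cool_box","brick_stand","cold_brick","divider","stain_bottle","oil_bottle","timer","cartridge_box","specimen_cup"]:
    for d in silhouettes(c["name"],n)[:2]:
        m=d["mask"].astype(np.uint8); cs,_=cv2.findContours(m,0,2)
        if not cs: continue
        k=max(cs,key=cv2.contourArea); r=cv2.minAreaRect(k)
        print(c["name"],n,round(d["conf"],2),"ctr(col,row)",np.round(r[0],1),np.round(r[1],1),round(r[2],1),"z0:",np.round(ray(c,r[0],0),3))
E
```

```text
top cool_box 0.89 ctr(col,row) [330.5 166.1] [47.9 48.8] 78.7 z0: [ 0.64  -0.244  0.   ]
top brick_stand 0.89 ctr(col,row) [187.8 220.8] [28.3 19.3] 8.7 z0: [0.442 0.241 0.   ]
top cold_brick 0.62 ctr(col,row) [188.5 249.5] [11.  7.] 90.0 z0: [0.346 0.235 0.   ]
top cold_brick 0.53 ctr(col,row) [186. 219.] [10. 20.] 90.0 z0: [0.448 0.247 0.   ]
top divider 0.74 ctr(col,row) [310.4 232.6] [38.  40.1] 82.9 z0: [ 0.409 -0.173  0.   ]
top oil_bottle 0.5 ctr(col,row) [279.5 136.5] [9. 7.] 90.0 z0: [ 0.742 -0.067  0.   ]
top timer 0.71 ctr(col,row) [353.3 235.8] [18.  20.4] 81.9 z0: [ 0.401 -0.318  0.   ]
top cartridge_box 0.77 ctr(col,row) [144.5 244. ] [28. 21.] 90.0 z0: [0.362 0.382 0.   ]
top specimen_cup 0.62 ctr(col,row) [177.  139.5] [19. 18.] 90.0 z0: [0.724 0.289 0.   ]
side cool_box 0.88 ctr(col,row) [241.4 152.6] [37.8 47.2] 88.5 z0: [ 0.645 -0.299  0.   ]
side brick_stand 0.55 ctr(col,row) [286.7 259.9] [27.5 37.6] 15.9 z0: [0.442 0.228 0.   ]
side cold_brick 0.77 ctr(col,row) [286. 242.] [36. 16.] 90.0 z0: [0.449 0.164 0.   ]
side cold_brick 0.69 ctr(col,row) [329. 254.] [24. 16.] 90.0 z0: [0.344 0.196 0.   ]
side divider 0.76 ctr(col,row) [307.4 173.5] [22.2 42.7] 88.4 z0: [ 0.408 -0.178  0.   ]
side stain_bottle 0.82 ctr(col,row) [230.9 176.3] [23.  11.5] 85.2 z0: [ 0.65  -0.134  0.   ]
side oil_bottle 0.53 ctr(col,row) [197.5 176. ] [20.  7.] 90.0 z0: [ 0.757 -0.124  0.   ]
side timer 0.54 ctr(col,row) [310.5 149. ] [16. 19.] 90.0 z0: [ 0.403 -0.352  0.   ]
side cartridge_box 0.92 ctr(col,row) [322.  310.8] [48.5 35. ] 5.4 z0: [0.36  0.368 0.   ]
side specimen_cup 0.58 ctr(col,row) [165.9 252.6] [37.3 25.2] 87.4 z0: [0.736 0.239 0.   ]
```

View pics/t1.png

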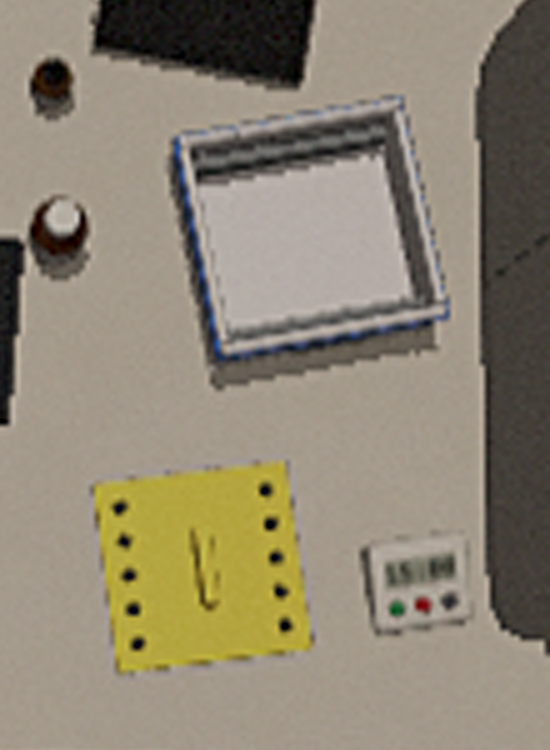

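View pics/t2.png

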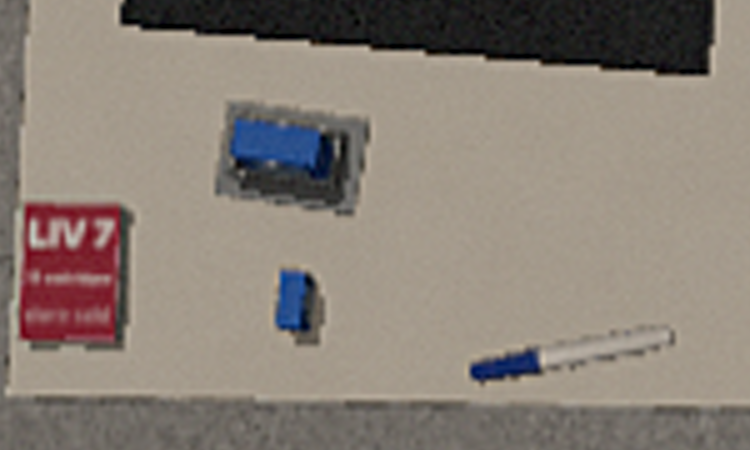

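View pics/s1.png

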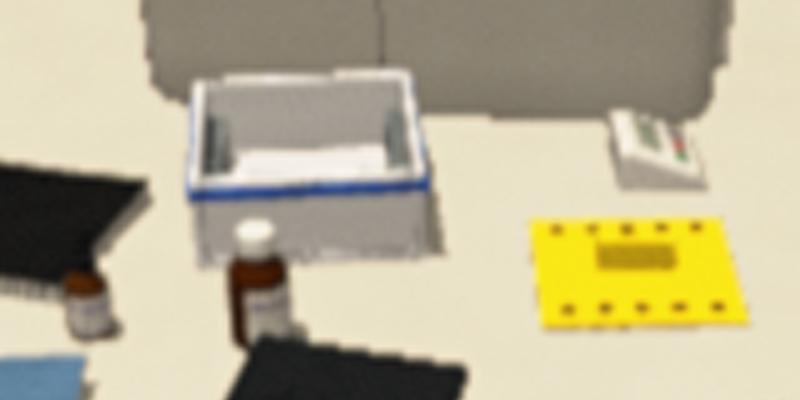

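View pics/s2.png

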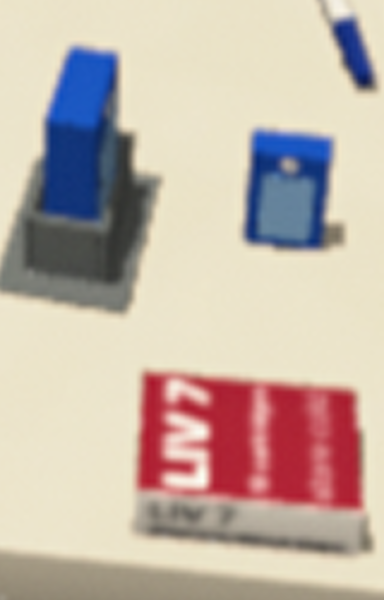

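```bash
cat >> h.py <<'E'
from scipy.optimize import minimize
def boxpts(lx,ly,z0,z1): return np.array([[x,y,z] for x in(-lx/2,lx/2) for y in(-ly/2,ly/2) for z in(z0,z1)])
def cyl(parts):
    a=np.linspace(0,2*np.pi,24,endpoint=False); return np.vstack([np.c_[r*np.cos(a),r*np.sin(a),0*a+z] for r,z in parts])
def place(P,p,z=0): 
    c,s=np.cos(p[2]),np.sin(p[2]); return P@np.array([[c,-s,0],[s,c,0],[0,0,1]]).T+[p[0],p[1],z]
def hullimg(c,P):
    h=cv2.convexHull((proj(c,P)).astype(np.float32)).reshape(-1,2)
    S=8; im=np.zeros((384,512),np.uint8); cv2.fillPoly(im,[np.round(h*256).astype(np.int32)],255,cv2.LINE_AA,8); return im/255.,h
def fit(views,P,p0,z=0):
    # views: list of (cam,mask)
    def f(p):
        e=0
        for c,m in views:
            im,_=hullimg(c,place(P,p,z)); e+=1-np.minimum(im,m).sum()/np.maximum(im,m).sum()
        return e/len(views)
    best=None
    for d in (-.1,0,.1):
        q=np.array(p0,float); q[2]+=d
        r=minimize(f,q,method="Nelder-Mead",options=dict(initial_simplex=[q,q+[.01,0,0],q+[0,.01,0],q+[0,0,.1]],xatol=1e-4,fatol=1e-5))
        if best is None or r.fun<best.fun: best=r
    return best.x,best.fun
def sil(n,q,near=None):
    L=silhouettes(n,q)
    if near is not None: L=[d for d in L if np.hypot(d["pixel"][1]-near[0],d["pixel"][0]-near[1])<15]
    return L[0]["mask"].astype(float) if L else None
def yellow(c):
    h=cv2.cvtColor(c["color"],cv2.COLOR_RGB2HSV); m=((abs(h[...,0].astype(int)-28)<8)&(h[...,1]>120)).astype(np.uint8)
    m=cv2.morphologyEx(m,cv2.MORPH_CLOSE,np.ones((5,5)));return m
E
python3 - <<'E'
from h import *
t=cam("top"); s=cam("side")
B=boxpts(.15,.154,0,.064)
def both(nm,P,p0,nt=None,ns=None):
    mt,ms=sil("top",nm,nt),sil("side",nm,ns)
    v=[]
    if mt is not None: v.append((t,mt)); print(nm,"top",fit([(t,mt)],P,p0))
    if ms is not None: v.append((s,ms)); print(nm,"side",fit([(s,ms)],P,p0))
    x,e=fit(v,P,p0); print(nm,"both",x,e); return x
pb=both("cool_box",B,[.64,-.25,.15],(330,166),(241,152))
D=boxpts(.128,.132,0,.005)
pd=both("divider",D,[.408,-.175,.1],(310,232),(307,173))
# yellow
def big(m,near):
    n,l,st,ce=cv2.connectedComponentsWithStats(m); k=1+np.argmin(np.hypot(*(ce[1:]-near).T)); m=(l==k).astype(np.uint8);cs,_=cv2.findContours(m,0,1); o=np.zeros_like(m);cv2.drawContours(o,cs,-1,1,-1);return o.astype(float)
yt,ys=big(yellow(t),(310,232)),big(yellow(s),(307,173))
for v in ([(t,yt)],[(s,ys)],[(t,yt),(s,ys)]): print("div yellow",fit(v,D,pd))
ST=np.vstack([boxpts(.064,.095,0,.004),boxpts(.04,.071,0,.04)])
ps=fit([(t,np.maximum(sil("top","brick_stand"),sil("top","cold_brick",(187,218))))],np.vstack([ST,boxpts(.025,.056,.004,.094)]),[.442,.235,-.1]); print("stand top",ps)
bp=both("stain_bottle",cyl([(.019,0),(.019,.055),(.012,.062),(.012,.078)]),[.645,-.075,0])
op=both("oil_bottle",cyl([(.014,0),(.014,.05),(.009,.074)]),[.74,-.08,0])
tp=both("timer",boxpts(.06,.066,0,.034),[.4,-.32,.1])
def rect(p,lx,ly,z): return place(np.array([[-lx/2,-ly/2,z],[lx/2,-ly/2,z],[lx/2,ly/2,z],[-lx/2,ly/2,z]]),p)
G=(0,255,0);M=(255,0,255)
polys=[(rect(pb,.15,.154,.064),G,True),(rect(pb,.15,.154,0),M,True),(rect(pb,.112,.14,.038),G,True),(rect(pd,.128,.132,.005),G,True),(rect(pd,.05,.01,.027),M,True)]
p=ps[0];polys+=[(rect(p,.064,.095,.004),G,True),(rect(p,.04,.071,.04),M,True),(rect(p,.025,.056,.094),G,True)]
crop(t,120,270,270,380,5,"t3.png",polys);crop(s,120,200,180,340,5,"s3.png",polys);crop(t,190,280,130,280,5,"t4.png",polys);crop(s,215,340,270,350,4.8,"s4.png",polys)
E
```

```text
cool_box top (array([ 0.63298596, -0.2386779 ,  0.1991024 ]), np.float64(0.09072208917030267))
cool_box side (array([ 0.63459136, -0.23870159,  0.17990431]), np.float64(0.08376262455093875))
cool_box both [ 0.6343504  -0.23878053  0.18252624] 0.08765567198343927
divider top (array([ 0.40981903, -0.17162609,  0.17863604]), np.float64(0.09885743290652937))
divider side (array([ 0.41135695, -0.18161057,  0.10010734]), np.float64(0.10069617907272821))
divider both [ 0.4118144  -0.17497018  0.14763189] 0.10500707250603619
div yellow (array([ 0.40596605, -0.1707286 ,  0.1668651 ]), np.float64(0.07598419921690835))
div yellow (array([ 0.41094569, -0.17424157,  0.12389605]), np.float64(0.11423082487982894))
div yellow (array([ 0.40894622, -0.17090407,  0.13732393]), np.float64(0.09925502600016844))
stand top (array([ 0.4405502 ,  0.23888247, -0.10997575]), np.float64(0.2838228229611546))
stain_bottle side (array([ 0.63492071, -0.07747744,  0.00102114]), np.float64(0.18057369940610146))
stain_bottle both [ 0.63492071 -0.07747744  0.00102114] 0.18057369940610146
oil_bottle top (array([ 0.73249635, -0.06462098, -0.0677024 ]), np.float64(0.48460238130236666))
oil_bottle side (array([ 0.73925242, -0.06616328,  0.02113796]), np.float64(0.3873366130136441))
oil_bottle both [ 0.7394964  -0.06570516 -0.02459296] 0.4369690671546451
timer top (array([ 0.3987141 , -0.31373376,  0.12579585]), np.float64(0.20454764512595847))
timer side (array([ 0.40090602, -0.31609435,  0.02921632]), np.float64(0.37336524201159493))
timer both [ 0.39887934 -0.31464105  0.11352203] 0.2992331545122203
```

View pics/t3.png

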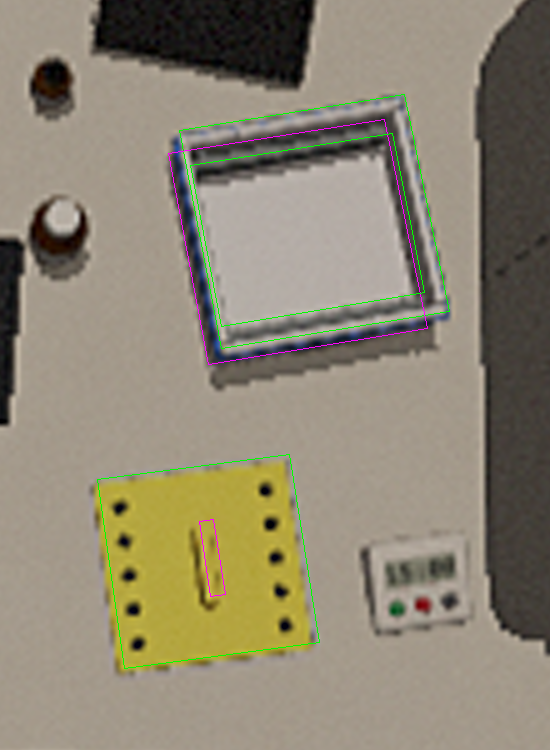

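View pics/t4.png

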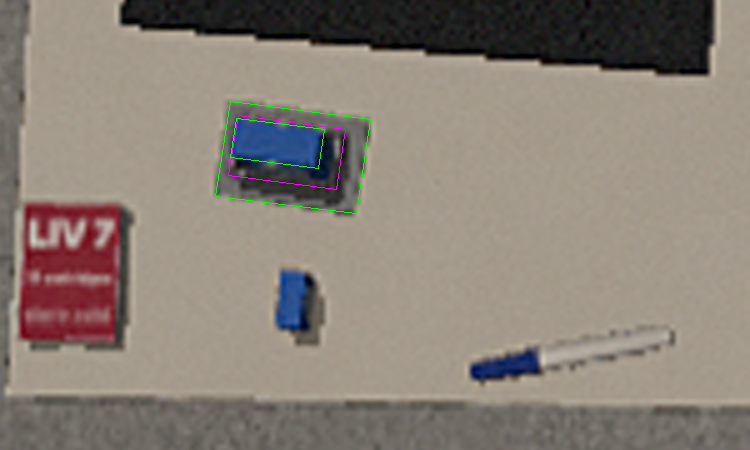

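View pics/s3.png

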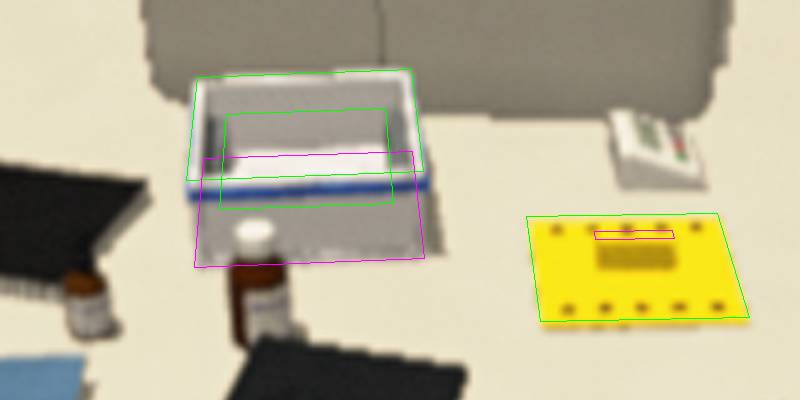

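View pics/s4.png

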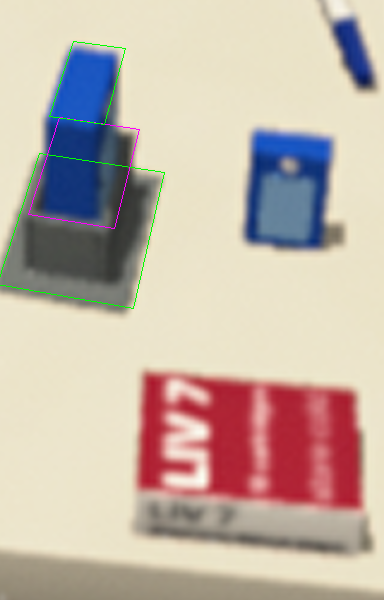

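```bash
python3 - <<'E'
from h import *
im=np.zeros((50,50),np.uint8); h=np.array([[10,10],[30,10],[30,25],[10,25]],float)
cv2.fillPoly(im,[np.round(h*256).astype(np.int32)],255,cv2.LINE_AA,8)
print(im[15,7:14],im[15,27:34],im[7:14,20],im[22:29,20])
E
```

```text
[  0   0  53 255 255 255 255] [255 255 255 255  58   0   0] [  0   0  53 255 255 255 255] [255 255 255 232  58   0   0]
```

```bash
cat >> h.py <<'E'
def hullimg(c,P):
    uv=proj(c,P); h=cv2.convexHull(uv.astype(np.float32)).reshape(-1,2)
    o=np.floor(h.min(0)).astype(int)-3; n=np.ceil(h.max(0)).astype(int)+4-o; S=10
    sm=np.zeros((n[1]*S,n[0]*S),np.uint8)
    cv2.fillPoly(sm,[np.round(((h-o+.5)*S-.5)*256).astype(np.int32)],1,cv2.LINE_8,8)
    sm=sm.reshape(n[1],S,n[0],S).mean((1,3)); im=np.zeros((384,512))
    a=np.maximum(o,0); b=np.minimum(o+n,[512,384]); im[a[1]:b[1],a[0]:b[0]]=sm[a[1]-o[1]:b[1]-o[1],a[0]-o[0]:b[0]-o[0]]
    return im,h
def big(m,near):
    n,l,st,ce=cv2.connectedComponentsWithStats(m.astype(np.uint8)); k=1+np.argmin(np.hypot(*(ce[1:]-near).T)); m=(l==k).astype(np.uint8);cs,_=cv2.findContours(m,0,1); o=np.zeros_like(m);cv2.drawContours(o,cs,-1,1,-1);return o.astype(float)
def rect(p,lx,ly,z): return place(np.array([[-lx/2,-ly/2,z],[lx/2,-ly/2,z],[lx/2,ly/2,z],[-lx/2,ly/2,z]]),p)
G=(0,255,0);M=(255,0,255)
E
python3 - <<'E'
from h import *
t=cam("top"); s=cam("side")
B=boxpts(.15,.154,0,.064)
def both(nm,P,p0,nt=None,ns=None):
    mt,ms=sil("top",nm,nt),sil("side",nm,ns)
    v=[]
    if mt is not None: v.append((t,mt)); print(nm,"top",fit([(t,mt)],P,p0))
    if ms is not None: v.append((s,ms)); print(nm,"side",fit([(s,ms)],P,p0))
    x,e=fit(v,P,p0); print(nm,"both",x,e); return x
pb=both("cool_box",B,[.64,-.25,.15],(330,166),(241,152))
D=boxpts(.128,.132,0,.005)
pd=both("divider",D,[.408,-.175,.1],(310,232),(307,173))
yt,ys=big(yellow(t),(310,232)),big(yellow(s),(307,173))
for v in ([(t,yt)],[(s,ys)],[(t,yt),(s,ys)]): x=fit(v,D,pd);print("div yellow",x)
pd=x[0]
bp=both("stain_bottle",cyl([(.019,0),(.019,.055),(.012,.062),(.012,.078)]),[.645,-.075,0])
polys=[(rect(pb,.15,.154,.064),G,True),(rect(pb,.15,.154,0),M,True),(rect(pb,.112,.14,.038),G,True),(rect(pd,.128,.132,.005),G,True),(rect(pd,.05,.01,.027),M,True)]
crop(t,120,270,270,380,5,"t5.png",polys);crop(s,120,200,180,340,5,"s5.png",polys)
np.save("masks.npy",[yt,ys])
print(yt.sum(),ys.sum(), np.argwhere(yt>0).mean(0), hullimg(t,place(D,pd))[0].sum(),[proj(t,rect(pd,.128,.132,.005))])
E
```

```text
cool_box top (array([ 0.63295374, -0.23779607,  0.19354074]), np.float64(0.030230951867041056))
cool_box side (array([ 0.63410278, -0.24150021,  0.1829872 ]), np.float64(0.06485031033223831))
cool_box both [ 0.63352241 -0.23840746  0.19066513] 0.0512509526107518
divider top (array([ 0.40897335, -0.17076162,  0.13034789]), np.float64(0.048848115792056945))
divider side (array([ 0.41021405, -0.17631975,  0.14087995]), np.float64(0.04753725849984536))
divider both [ 0.40954235 -0.17321839  0.13923737] 0.05989747256100347
div yellow (array([ 0.40772754, -0.17120789,  0.13959388]), np.float64(0.030927766688991776))
div yellow (array([ 0.41105588, -0.17254349,  0.1335389 ]), np.float64(0.05723563369194451))
div yellow (array([ 0.40919612, -0.17079958,  0.13607647]), np.float64(0.05481906309069107))
stain_bottle top (array([ 0.62777269, -0.06956093,  0.26263746]), np.float64(0.1473615540736446))
stain_bottle side (array([ 0.63553432, -0.07984842,  0.28835786]), np.float64(0.2227521526199545))
stain_bottle both [ 0.63096808 -0.06971308  0.03475399] 0.2230893115340417
1468.0 866.0 [233.16689373 309.89577657] 1502.37 [array([[331.99620468, 249.13752593],
       [326.47769689, 211.4458989 ],
       [287.97561225, 216.02488423],
       [293.0308515 , 253.90530441]])]
```

View pics/t5.png

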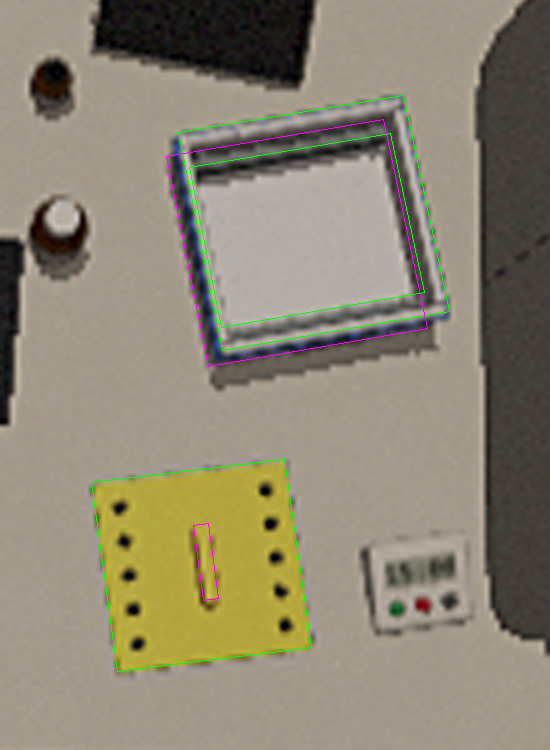

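View pics/s5.png

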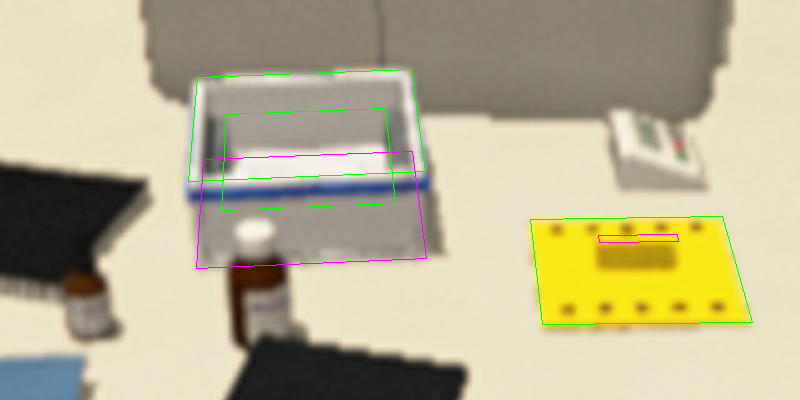

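```bash
python3 - <<'E'
from h import *
t=cam("top"); s=cam("side")
crop(t,134,196,296,366,10,"t6.png");crop(s,130,178,212,272,12,"s6.png")
E
```

```text
(no output)
```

View pics/t6.png

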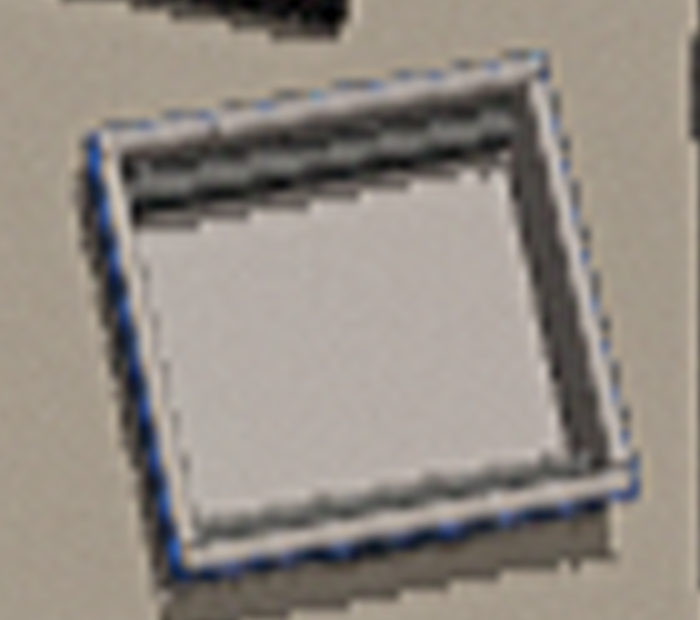

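View pics/s6.png

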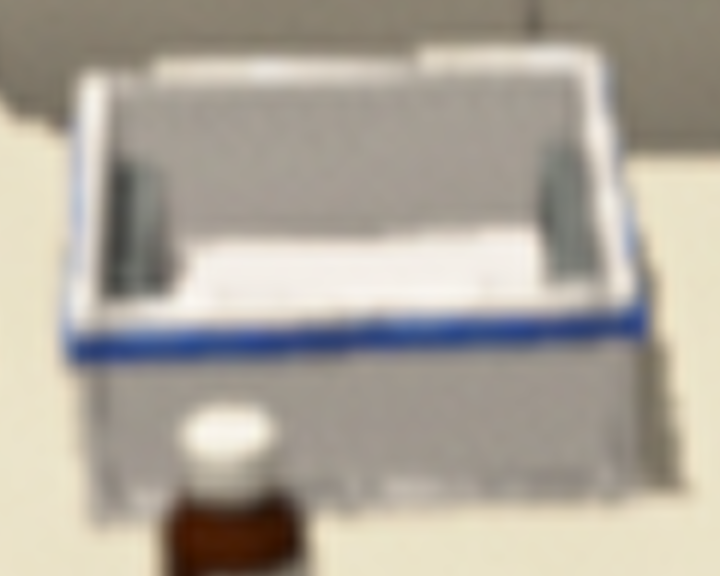

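```bash
python3 - <<'E'
from h import *
from scipy.optimize import least_squares
t=cam("top"); s=cam("side")
f=lambda L,o,k:np.array(L,float)/k-.5+.5/k*0+np.array(o)
T=f([(103,140),(538,68),(628,480),(190,562)],(296,134),10)  # +x+y, +x-y, -x-y, -x+y
S=f([(78,332),(82,72),(600,50),(634,312)],(212,130),12)   # +x+y (front-left), +x-y, -x-y, -x+y
C=np.array([[.075,.077,.064],[.075,-.077,.064],[-.075,-.077,.064],[-.075,.077,.064]])
for nm,V in (("t",[(t,T)]),("s",[(s,S)]),("b",[(t,T),(s,S)])):
    r=least_squares(lambda p:np.concatenate([(proj(c,place(C,p))-q).ravel() for c,q in V]),[.633,-.238,.19])
    print(nm,r.x,np.round(r.fun,1))
p=r.x
# stand + brick : blue mask
polys=[(rect(p,.15,.154,.064),G,True),(rect(p,.15,.154,0),M,True),(rect(p,.136,.14,.064),G,True),(rect(p,.112,.14,.006),M,True)]
crop(t,134,196,296,366,10,"t7.png",polys);crop(s,130,178,212,272,12,"s7.png",polys)
crop(t,205,240,168,208,15,"t8.png");crop(s,218,282,268,306,9,"s8.png")
crop(t,125,180,265,300,10,"t9.png");crop(s,160,195,185,245,12,"s9.png")
E
```

```text
t [ 0.63137157 -0.23729029  0.19610509] [-0.9 -0.6  0.5 -1.2  1.   0.9 -0.6  0.8]
s [ 0.63303784 -0.23189714  0.20179654] [-0.7 -0.3  0.2  0.6  0.   0.5  0.5 -0.8]
b [ 0.63253427 -0.23622368  0.19808872] [-1.2 -0.9  0.1 -1.6  0.8  0.5 -0.9  0.5 -0.3 -0.9  0.7  0.   0.4  0.
  0.8 -1.3]
```

View pics/t7.png

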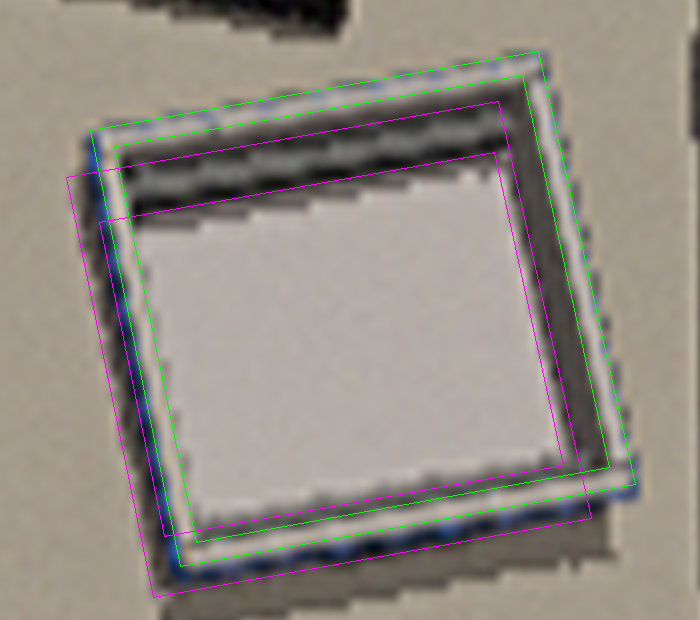

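View pics/s7.png

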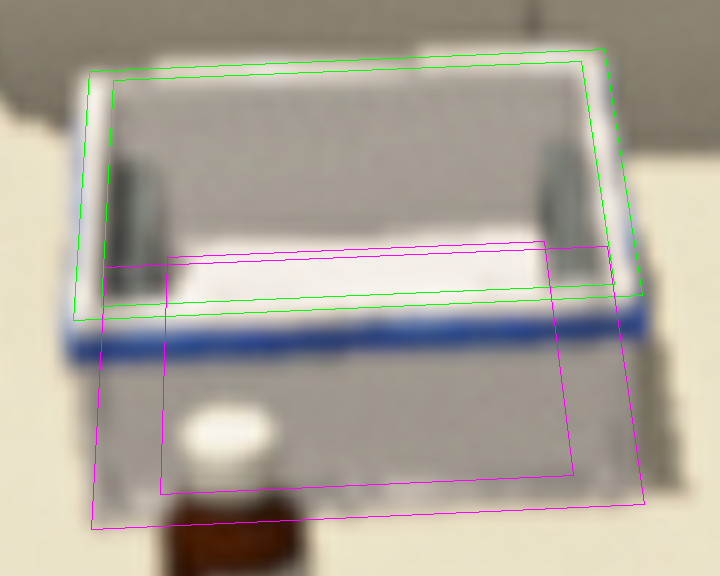

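View pics/t8.png

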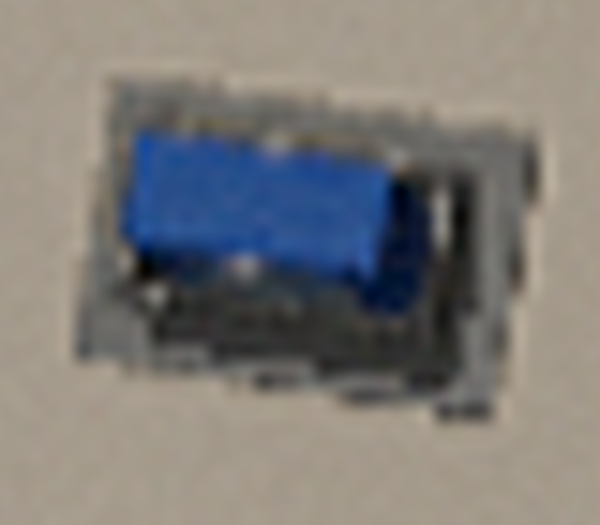

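View pics/s8.png

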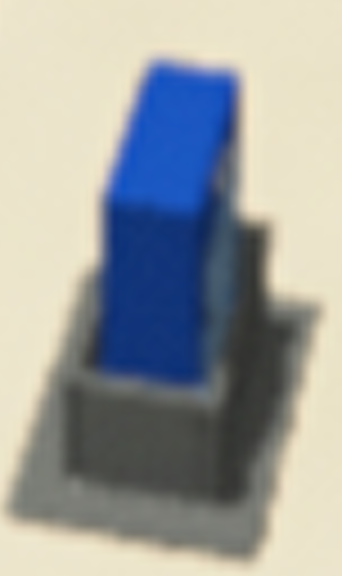

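View pics/t9.png

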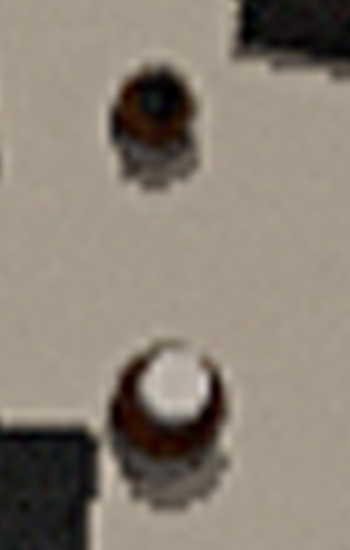

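View pics/s9.png

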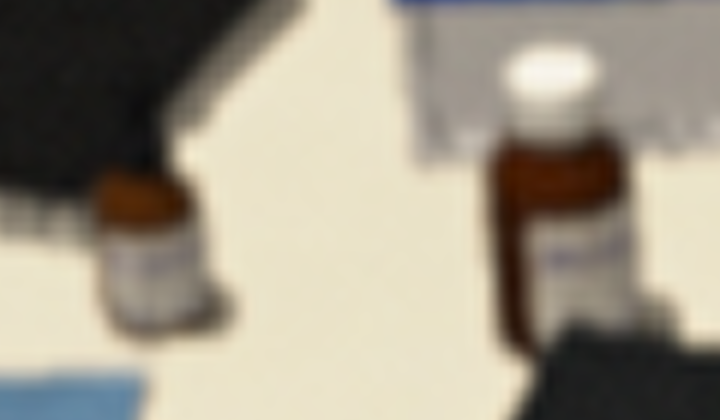

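```bash
python3 - <<'E'
from h import *
from scipy.optimize import least_squares
t=cam("top"); s=cam("side")
f=lambda L,o,k:np.array(L,float)/k-.5+np.array(o)
T=f([(140,135),(392,165),(378,275),(128,243)],(168,205),15)  # +x+y, +x-y, -x-y, -x+y
S=f([(105,198),(150,62),(238,72),(200,215)],(268,218),9)
def go(T,S,C,p0):
  for nm,V in (("t",[(t,T)]),("s",[(s,S)]),("b",[(t,T),(s,S)]))[: (3 if S is not None else 1)]:
    r=least_squares(lambda p:np.concatenate([(proj(c,place(C,p))-q).ravel() for c,q in V]),p0); print(nm,np.round(r.x,4),np.round(r.fun,1))
  return r.x
def q(lx,ly,z): return np.array([[lx/2,ly/2,z],[lx/2,-ly/2,z],[-lx/2,-ly/2,z],[-lx/2,ly/2,z]])
go(T,S,q(.025,.056,.094),[.44,.24,-.1])
print("foot");go(f([(112,80),(540,128),(500,405),(78,358)],(168,205),15),None,q(.064,.095,.004),[.44,.24,-.1])
# bottle: cap top centre z=.078 top (175,383)@t9 10x off (265,125); side cap top ellipse (552,72)@12 off(185,160)
c=f([(175,383)],(265,125),10)[0]; print("stain top",ray(t,c,.078)); c=f([(552,68)],(185,160),12)[0]; print("stain side",ray(s,c,.078))
c=f([(156,98)],(265,125),10)[0]; print("oil",ray(t,c,.074))
for c in [(323,139),(206,136),(210,140)]: print("cab",c,ray(s,c,0))
for c in [(369,246),(367,165)]: print("cab top img",ray(t,c,0))
for c in [(155,196),(272,205),(275,165),(273,204)]: print("kbd",ray(t,c,.02))
for c in [(225,264),(265,256)]: print("pen",ray(t,c,.01))
for c in [(132,270)]: print("desk",ray(t,c,.0))
print(get_obs()["t"])
E
```

```text
t [ 0.441   0.2399 -0.1024] [-0.2 -0.3  0.5 -0.2  0.3  0.2 -0.5  0.3]
s [ 0.4431  0.242  -0.1072] [-0.5  0.2 -0.5 -0.4  0.6  0.   0.4  0.1]
b [ 0.4424  0.2409 -0.1063] [-0.5 -0.8  0.2 -0.6 -0.  -0.2 -0.9 -0.2 -0.2 -0.1 -0.2 -0.7  0.9 -0.2
  0.8 -0.3]
foot
t [ 0.4422  0.2397 -0.0944] [ 0.3 -0.1 -0.2 -0.2  0.   0.2 -0.1  0.2]
stain top [ 0.63083128 -0.06974158  0.078     ]
stain side [ 0.63335732 -0.06936936  0.078     ]
oil [ 0.72869249 -0.06317835  0.074     ]
cab (323, 139) [ 0.35837344 -0.43985119  0.        ]
cab (206, 136) [ 0.80616884 -0.4218986   0.        ]
cab (210, 140) [ 0.78195362 -0.38864009  0.        ]
cab top img [ 0.36748792 -0.37109578  0.        ]
cab top img [ 0.64667665 -0.37076208  0.        ]
kbd [0.52153635 0.35118481 0.02      ]
kbd [ 0.49821639 -0.04145961  0.02      ]
kbd [ 0.63583144 -0.05045627  0.02      ]
kbd [ 0.50166728 -0.04479321  0.02      ]
pen [0.29998525 0.11175151 0.01      ]
pen [ 0.32827946 -0.02029807  0.01      ]
desk [0.27584755 0.41864302 0.        ]
3.4
```

```bash
cat >> h.py <<'E'
def ori(head,tilt=0):
    a=np.radians(head); x=np.array([np.cos(a),np.sin(a),0]); z=np.array([0,0,-1.]); 
    return np.c_[x,np.cross(z,x),z]@R.from_euler("x",-np.radians(tilt)).as_matrix()
def rows(wps,P0=None,R0=None):
    o=get_obs(); P0=o["eef_pos"] if P0 is None else np.array(P0); R0=rot(o["tool_rot"]).as_matrix() if R0 is None else R0
    for w in wps:
        p=R0.T@(np.array(w[:3])-P0)/.025; r=R.from_matrix(R0.T@ori(*w[3:])).as_rotvec(degrees=True)/10
        print([list(np.round(p,2)),list(np.round(r,2))])
def st():
    o=get_obs(); m=rot(o["tool_rot"]).as_matrix(); print("t",round(o["t"],2),"p",np.round(o["eef_pos"],4),"head",round(np.degrees(np.arctan2(m[1,0],m[0,0])),1),"z",np.round(m[:,2],3),"F",np.round(o["contact_force"],1),"w",round(o["gripper_width"],3),"q",np.round(o["q"],2))
E
python3 - <<'E'
from h import *
st()
rows([(.2,-.585,.3,-74),(.195,-.525,.3,-76),(.192,-.465,.3,-78),(.20,-.41,.3,-80),(.245,-.37,.3,-82),(.29,-.33,.29,-84),(.33,-.285,.28,-86),(.37,-.24,.27,-88),(.40,-.18,.26,-90),(.42,-.12,.25,-92),(.43,-.06,.25,-93),(.44,0,.25,-94),(.44,.06,.25,-95),(.44,.12,.25,-95.5),(.441,.18,.25,-95.7),(.442,.24,.25,-95.7)])
E
```

```text
t 3.4 p [ 0.2096 -0.6416  0.3039] head -71.9 z [ 0.  0. -1.] F [-0.4  0.6 -0.1] w 1.001 q [ 1.15  0.48  0.02  1.56 -0.01  1.11 -0.08]
[[np.float64(-2.27), np.float64(-0.34), np.float64(0.16)], [np.float64(-0.0), np.float64(0.0), np.float64(0.21)]]
[[np.float64(-4.62), np.float64(-0.89), np.float64(0.16)], [np.float64(-0.0), np.float64(0.0), np.float64(0.41)]]
[[np.float64(-6.93), np.float64(-1.52), np.float64(0.16)], [np.float64(-0.0), np.float64(0.0), np.float64(0.61)]]
[[np.float64(-8.93), np.float64(-2.51), np.float64(0.16)], [np.float64(-0.0), np.float64(0.0), np.float64(0.81)]]
[[np.float64(-9.89), np.float64(-4.72), np.float64(0.16)], [np.float64(-0.0), np.float64(0.0), np.float64(1.01)]]
[[np.float64(-10.85), np.float64(-6.93), np.float64(0.56)], [np.float64(-0.0), np.float64(0.0), np.float64(1.21)]]
[[np.float64(-12.06), np.float64(-9.01), np.float64(0.96)], [np.float64(-0.0), np.float64(0.0), np.float64(1.41)]]
[[np.float64(-13.28), np.float64(-11.09), np.float64(1.36)], [np.float64(-0.0), np.float64(0.0), np.float64(1.61)]]
[[np.float64(-15.19), np.float64(-12.97), np.float
[... 174 characters left out ...]
2.01)]]
[[np.float64(-19.38), np.float64(-15.6), np.float64(2.16)], [np.float64(-0.0), np.float64(0.0), np.float64(2.11)]]
[[np.float64(-21.53), np.float64(-16.73), np.float64(2.16)], [np.float64(-0.0), np.float64(0.0), np.float64(2.21)]]
[[np.float64(-23.82), np.float64(-17.47), np.float64(2.16)], [np.float64(-0.0), np.float64(0.0), np.float64(2.31)]]
[[np.float64(-26.1), np.float64(-18.22), np.float64(2.16)], [np.float64(-0.0), np.float64(0.0), np.float64(2.36)]]
[[np.float64(-28.37), np.float64(-19.0), np.float64(2.16)], [np.float64(-0.0), np.float64(0.0), np.float64(2.38)]]
[[np.float64(-30.64), np.float64(-19.79), np.float64(2.16)], [np.float64(-0.0), np.float64(0.0), np.float64(2.38)]]
```

>>> apply_moves:
  moves:
    - [[-2.3,-0.3,0.15],[0,0,0.2],1]
    - [[-4.6,-0.9,0.15],[0,0,0.4],1]
    - [[-6.9,-1.5,0.15],[0,0,0.6],1]
    - [[-8.9,-2.5,0.15],[0,0,0.8],1]
    - [[-9.9,-4.7,0.15],[0,0,1.0],1]
    - [[-10.9,-6.9,0.5],[0,0,1.2],1]
    - [[-12.1,-9.0,0.9],[0,0,1.4],1]
    - [[-13.3,-11.1,1.3],[0,0,1.6],1]
    - [[-15.2,-13.0,1.7],[0,0,1.8],1]
  force: 40

```text
t: 4.53
eef_pos: [0.4, -0.183, 0.2624]
tool_rot: [0.001, -0.707, 0.707, -0.001]
contact_force: [0.7, -0.6, 0.7]
gripper_width: 1.0
```

```bash
python3 - <<'E'
from h import *
st()
E
```

```text
t 4.53 p [ 0.4    -0.183   0.2624] head -90.0 z [ 0.002 -0.001 -1.   ] F [ 0.7 -0.6  0.7] w 1.0 q [ 0.55  0.16 -0.29  2.12  0.06  0.87 -1.34]
```

```bash
python3 - <<'E'
from h import *
rows([(.42,-.12,.25,-92),(.43,-.06,.25,-93),(.44,0,.25,-94),(.44,.06,.25,-95),(.44,.12,.25,-95.7),(.442,.18,.25,-95.7),(.442,.24,.25,-95.7),(.442,.24,.2,-95.7),(.442,.24,.17,-95.7),(.442,.24,.17,-95.7)])
E
```

```text
[[np.float64(-2.52), np.float64(-0.8), np.float64(0.5)], [np.float64(-0.01), np.float64(-0.0), np.float64(0.2)]]
[[np.float64(-4.92), np.float64(-1.2), np.float64(0.5)], [np.float64(-0.01), np.float64(-0.0), np.float64(0.3)]]
[[np.float64(-7.32), np.float64(-1.6), np.float64(0.5)], [np.float64(-0.01), np.float64(-0.0), np.float64(0.4)]]
[[np.float64(-9.72), np.float64(-1.6), np.float64(0.5)], [np.float64(-0.01), np.float64(-0.0), np.float64(0.5)]]
[[np.float64(-12.12), np.float64(-1.6), np.float64(0.49)], [np.float64(-0.01), np.float64(-0.0), np.float64(0.57)]]
[[np.float64(-14.52), np.float64(-1.68), np.float64(0.49)], [np.float64(-0.01), np.float64(-0.0), np.float64(0.57)]]
[[np.float64(-16.92), np.float64(-1.68), np.float64(0.49)], [np.float64(-0.01), np.float64(-0.0), np.float64(0.57)]]
[[np.float64(-16.92), np.float64(-1.67), np.float64(2.49)], [np.float64(-0.01), np.float64(-0.0), np.float64(0.57)]]
[[np.float64(-16.92), np.float64(-1.67), np.float64(3.69)], [np.float64(-0.01), np.float64(-0.0), np.float64(0.57)]]
[[np.float64(-16.92), np.float64(-1.67), np.float64(3.69)], [np.float64(-0.01), np.float64(-0.0), np.float64(0.57)]]
```

>>> apply_moves:
  moves:
    - [[-2.5,-0.8,0.5],[0,0,0.2],1]
    - [[-4.9,-1.2,0.5],[0,0,0.3],1]
    - [[-7.3,-1.6,0.5],[0,0,0.4],1]
    - [[-9.7,-1.6,0.5],[0,0,0.5],1]
    - [[-12.1,-1.6,0.5],[0,0,0.57],1]
    - [[-14.5,-1.68,0.5],[0,0,0.57],1]
    - [[-16.92,-1.68,0.5],[0,0,0.57],1]
    - [[-16.92,-1.68,2.5],[0,0,0.57],1]
    - [[-16.92,-1.68,3.7],[0,0,0.57],1]
    - [[-16.92,-1.68,3.7],[0,0,0.57],1]

```text
t: 5.78
eef_pos: [0.4383, 0.2381, 0.168]
tool_rot: [-0.002, -0.672, 0.741, 0.001]
contact_force: [0.2, 0.5, 1.3]
gripper_width: 0.994
```

```bash
python3 - <<'E'
from h import *
st(); s=cam("side"); crop(s,180,290,240,350,5,"s10.png"); t=cam("top"); crop(t,180,260,140,240,6,"t10.png")
E
```

```text
t 5.78 p [0.4383 0.2381 0.168 ] head -95.6 z [-0.004 -0.002 -1.   ] F [0.2 0.5 1.3] w 0.994 q [-0.2   0.42 -0.51  2.06  0.3   0.73 -2.57]
```

View pics/s10.png

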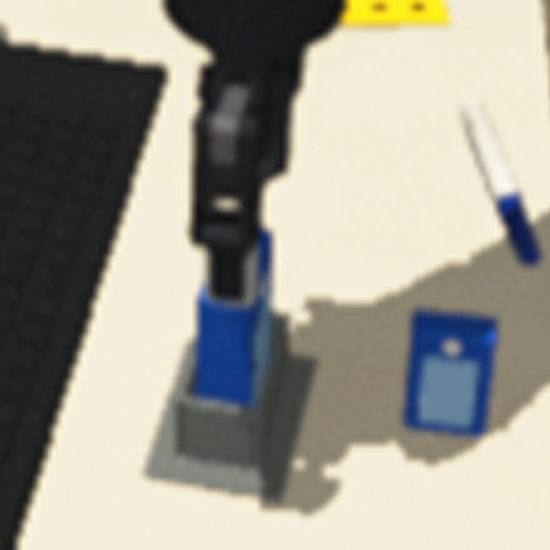

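View pics/t10.png

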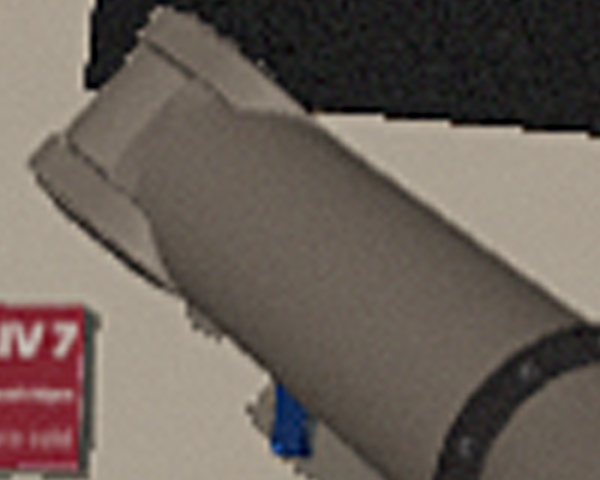

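>>> apply_moves:
  moves:
    - [[-0.1,-0.14,0.7],[0,0,0],1]
    - [[-0.1,-0.14,1.44],[0,0,0],1]
    - [[-0.1,-0.14,1.44],[0,0,0],1]
    - [[-0.1,-0.14,1.44],[0,0,0],-1]
    - [[-0.1,-0.14,1.44],[0,0,0],-1]
    - [[-0.1,-0.14,1.44],[0,0,0],-1]
    - [[-0.1,-0.14,1.44],[0,0,0],-1]
    - [[-0.1,-0.14,1.44],[0,0,0],-1]
  force: 60

```text
t: 6.88
eef_pos: [0.4436, 0.2411, 0.1343]
tool_rot: [0.001, -0.672, 0.741, -0.0]
contact_force: [0.0, -0.5, 6.7]
gripper_width: 0.645
```

```bash
python3 - <<'E'
from h import *
st(); s=cam("side"); crop(s,180,290,240,350,5,"s11.png")
E
```

```text
t 6.88 p [0.4436 0.2411 0.1343] head -95.6 z [ 0.001  0.    -1.   ] F [ 0.  -0.5  6.7] w 0.645 q [-0.23  0.48 -0.48  2.07  0.35  0.67 -2.61]
```

View pics/s11.png

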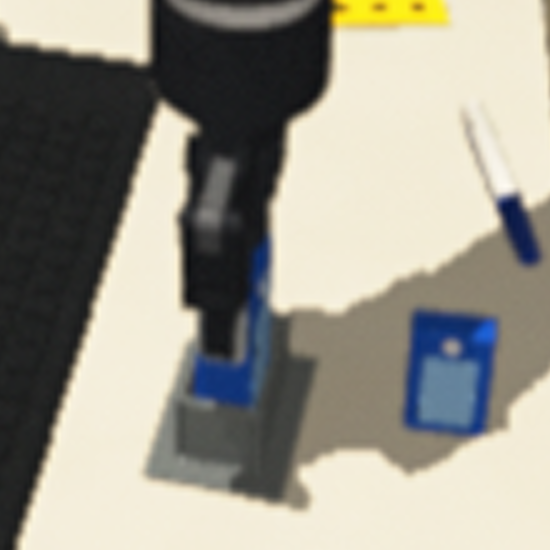

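```bash
python3 - <<'E'
from h import *
rows([(.4436,.241,.18,-95.6),(.4436,.241,.22,-95.6),(.45,.21,.25,-95,0),(.46,.17,.25,-92,10),(.47,.14,.24,-90,20),(.475,.12,.22,-90,30),(.475,.12,.2,-90,40),(.47,.12,.18,-90,45),(.47,.12,.15,-90,45),(.47,.12,.15,-90,45)])
E
```

```text
[[np.float64(0.0), np.float64(-0.0), np.float64(-1.83)], [np.float64(-0.01), np.float64(0.0), np.float64(-0.0)]]
[[np.float64(0.0), np.float64(-0.0), np.float64(-3.43)], [np.float64(-0.01), np.float64(0.0), np.float64(-0.0)]]
[[np.float64(1.21), np.float64(-0.38), np.float64(-4.63)], [np.float64(-0.01), np.float64(0.0), np.float64(-0.06)]]
[[np.float64(2.76), np.float64(-0.94), np.float64(-4.63)], [np.float64(-1.01), np.float64(0.03), np.float64(-0.36)]]
[[np.float64(3.92), np.float64(-1.45), np.float64(-4.23)], [np.float64(-2.01), np.float64(0.1), np.float64(-0.56)]]
[[np.float64(4.7), np.float64(-1.73), np.float64(-3.43)], [np.float64(-3.0), np.float64(0.15), np.float64(-0.55)]]
[[np.float64(4.7), np.float64(-1.73), np.float64(-2.63)], [np.float64(-4.0), np.float64(0.2), np.float64(-0.54)]]
[[np.float64(4.72), np.float64(-1.53), np.float64(-1.83)], [np.float64(-4.5), np.float64(0.22), np.float64(-0.53)]]
[[np.float64(4.72), np.float64(-1.53), np.float64(-0.63)], [np.float64(-4.5), np.float64(0.22), np.float64(-0.53)]]
[[np.float64(4.72), np.float64(-1.53), np.float64(-0.63)], [np.float64(-4.5), np.float64(0.22), np.float64(-0.53)]]
```

>>> apply_moves:
  moves:
    - [[0,0,-1.8],[0,0,0],-1]
    - [[0,0,-3.4],[0,0,0],-1]
    - [[1.2,-0.4,-4.6],[0,0,-0.06],-1]
    - [[2.8,-0.9,-4.6],[-1.0,0,-0.36],-1]
    - [[3.9,-1.45,-4.2],[-2.0,0.1,-0.56],-1]
    - [[4.7,-1.7,-3.4],[-3.0,0.15,-0.55],-1]
    - [[4.7,-1.7,-2.6],[-4.0,0.2,-0.54],-1]
    - [[4.7,-1.5,-1.8],[-4.5,0.22,-0.53],-1]
    - [[4.7,-1.5,-0.6],[-4.5,0.22,-0.53],-1]
    - [[4.7,-1.5,-0.6],[-4.5,0.22,-0.53],-1]

```text
t: 8.18
eef_pos: [0.468, 0.1198, 0.1467]
tool_rot: [-0.272, -0.652, 0.653, 0.272]
contact_force: [-0.6, -0.7, -2.1]
gripper_width: 0.644
```

```bash
python3 - <<'E'
from h import *
st(); s=cam("side"); crop(s,140,290,230,380,4,"s12.png"); t=cam("top"); crop(t,180,270,140,280,5,"t12.png")
E
```

```text
t 8.18 p [0.468  0.1198 0.1467] head -90.0 z [-0.71  -0.    -0.704] F [-0.6 -0.7 -2.1] w 0.644 q [ 0.06  0.78 -0.49  1.71  0.04  1.46 -2.02]
```

View pics/s12.png

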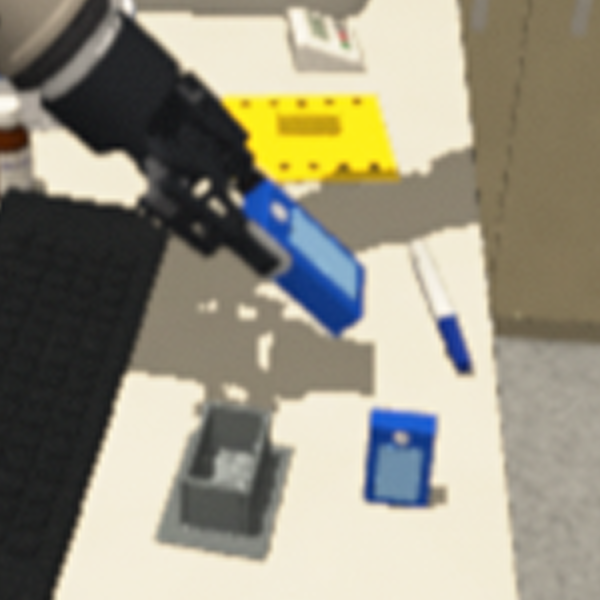

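View pics/t12.png

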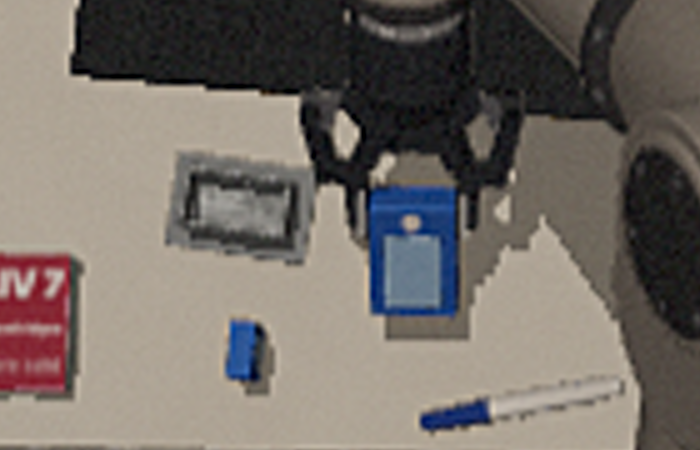

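```bash
python3 - <<'E'
from h import *
rows([(.482,.12,.13,-90,52),(.489,.12,.11,-90,58),(.489,.12,.09,-90,58),(.489,.12,.08,-90,58)])
E
```

```text
[[np.float64(0.02), np.float64(-0.91), np.float64(0.18)], [np.float64(-0.7), np.float64(0.0), np.float64(0.0)]]
[[np.float64(0.02), np.float64(-1.67), np.float64(0.55)], [np.float64(-1.3), np.float64(0.0), np.float64(0.0)]]
[[np.float64(0.02), np.float64(-2.24), np.float64(1.11)], [np.float64(-1.3), np.float64(0.0), np.float64(0.0)]]
[[np.float64(0.02), np.float64(-2.52), np.float64(1.39)], [np.float64(-1.3), np.float64(0.0), np.float64(0.0)]]
```

>>> apply_moves:
  moves:
    - [[0,-0.9,0.2],[-0.7,0,0],-1]
    - [[0,-1.67,0.55],[-1.3,0,0],-1]
    - [[0,-2.24,1.1],[-1.3,0,0],-1]
    - [[0,-2.5,1.36],[-1.3,0,0],-1]
    - [[0,-2.5,1.36],[-1.3,0,0],-1]

```text
t: 8.9
eef_pos: [0.4889, 0.1205, 0.0811]
tool_rot: [0.343, 0.619, -0.618, -0.343]
contact_force: [0.4, -0.5, -1.8]
gripper_width: 0.648
```

```bash
python3 - <<'E'
from h import *
st(); s=cam("side"); crop(s,140,290,230,380,4,"s13.png")
E
```

```text
t 8.9 p [0.4889 0.1205 0.0811] head -90.0 z [-0.848 -0.    -0.53 ] F [ 0.4 -0.5 -1.8] w 0.648 q [ 0.04  1.   -0.45  1.56  0.02  1.61 -2.  ]
```

View pics/s13.png

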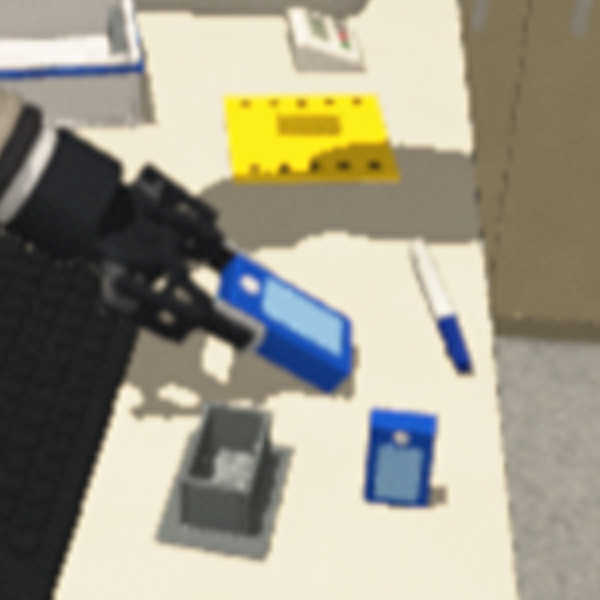

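>>> apply_moves:
  moves:
    - [[0,0,0],[0,0,0],0.5]
    - [[0,0,0],[0,0,0],1]
    - [[0,0,0],[0,0,0],1]
    - [[0,0,0],[0,0,0],1]
    - [[0,0,0],[0,0,0],1]

```text
t: 9.57
eef_pos: [0.4891, 0.1203, 0.0804]
tool_rot: [-0.343, -0.618, 0.618, 0.343]
contact_force: [0.4, -0.0, 0.0]
gripper_width: 1.003
```

```bash
python3 - <<'E'
from h import *
st(); s=cam("side"); crop(s,140,290,230,380,4,"s14.png")
rows([(.489+.0424,.1205,.081+.0265,-90,58),(.489+.0848,.1205,.081+.053,-90,58),(.57,.1205,.20,-90,48)])
E
```

```text
t 9.57 p [0.4891 0.1203 0.0804] head -90.0 z [-0.848  0.    -0.529] F [ 0.4 -0.   0. ] w 1.003 q [ 0.04  1.   -0.45  1.55  0.02  1.61 -2.  ]
[[np.float64(-0.01), np.float64(0.02), np.float64(-2.01)], [np.float64(0.0), np.float64(0.0), np.float64(-0.0)]]
[[np.float64(-0.01), np.float64(0.03), np.float64(-4.01)], [np.float64(0.0), np.float64(0.0), np.float64(-0.0)]]
[[np.float64(-0.01), np.float64(2.35), np.float64(-5.28)], [np.float64(1.0), np.float64(0.0), np.float64(-0.0)]]
```

View pics/s14.png

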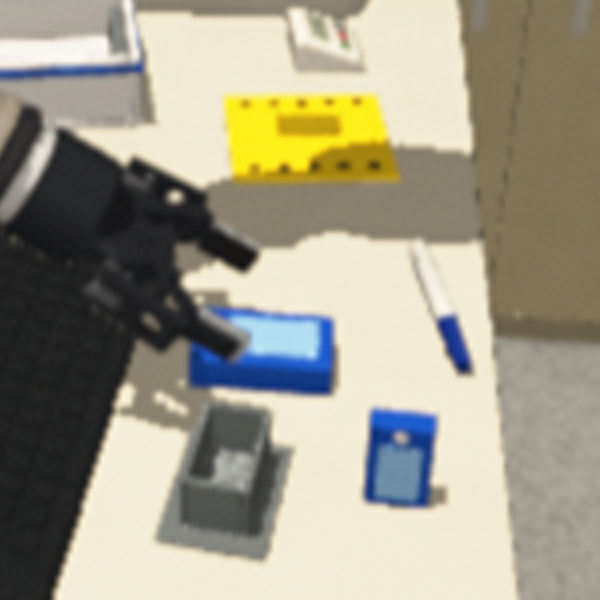

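```bash
python3 - <<'E'
from h import *
rows([(.531,.1203,.107,-90,58),(.55,.1203,.15,-90,52),(.54,.1203,.19,-90,42),(.52,.1203,.21,-90,32),(.50,.1203,.22,-90,22),(.47,.1203,.22,-90,12),(.435,.1203,.22,-90,2),(.435,.1203,.21,-90,0)])
E
```

```text
[[np.float64(0.0), np.float64(0.02), np.float64(-1.98)], [np.float64(0.0), np.float64(0.0), np.float64(-0.0)]]
[[np.float64(-0.0), np.float64(1.07), np.float64(-3.54)], [np.float64(0.6), np.float64(0.0), np.float64(-0.0)]]
[[np.float64(0.0), np.float64(2.64), np.float64(-4.05)], [np.float64(1.6), np.float64(0.0), np.float64(-0.0)]]
[[np.float64(0.0), np.float64(3.74), np.float64(-3.79)], [np.float64(2.6), np.float64(0.0), np.float64(-0.0)]]
[[np.float64(0.0), np.float64(4.51), np.float64(-3.32)], [np.float64(3.6), np.float64(0.0), np.float64(-0.0)]]
[[np.float64(0.0), np.float64(5.14), np.float64(-2.31)], [np.float64(4.6), np.float64(0.0), np.float64(-0.0)]]
[[np.float64(0.0), np.float64(5.88), np.float64(-1.12)], [np.float64(5.6), np.float64(0.0), np.float64(-0.0)]]
[[np.float64(0.0), np.float64(5.54), np.float64(-0.91)], [np.float64(5.8), np.float64(0.0), np.float64(-0.0)]]
```

>>> apply_moves:
  moves:
    - [[0,0,-2.0],[0,0,0],1]
    - [[0,1.07,-3.54],[0.6,0,0],1]
    - [[0,2.64,-4.05],[1.6,0,0],1]
    - [[0,3.74,-3.8],[2.6,0,0],1]
    - [[0,4.5,-3.3],[3.6,0,0],1]
    - [[0,5.14,-2.3],[4.6,0,0],1]
    - [[0,5.9,-1.1],[5.6,0,0],1]
    - [[0,5.54,-0.9],[5.8,0,0],1]
    - [[0,5.54,-0.9],[5.8,0,0],1]

```text
t: 10.75
eef_pos: [0.4339, 0.1202, 0.21]
tool_rot: [0.001, 0.707, -0.707, -0.0]
contact_force: [1.0, 0.8, -0.3]
gripper_width: 1.001
```

```bash
python3 - <<'E'
from h import *
st(); s=cam("side"); crop(s,200,260,270,330,10,"s15.png"); t=cam("top"); crop(t,200,260,170,240,10,"t15.png")
for q in (s,t):
  for d in look_for(q["name"],"cold_brick"): print(q["name"],d)
E
```

```text
t 10.75 p [0.4339 0.1202 0.21  ] head -90.0 z [-0.001 -0.001 -1.   ] F [ 1.   0.8 -0.3] w 1.001 q [ 0.06  0.28 -0.53  2.13  0.21  0.77 -2.18]
side {'pixel': [228.4, 296.0], 'conf': 0.8}
side {'pixel': [257.6, 331.6], 'conf': 0.68}
```

View pics/s15.png

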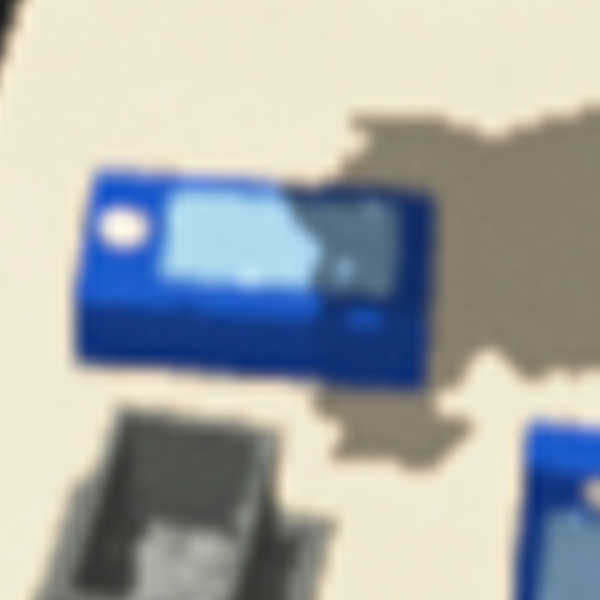

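View pics/t15.png

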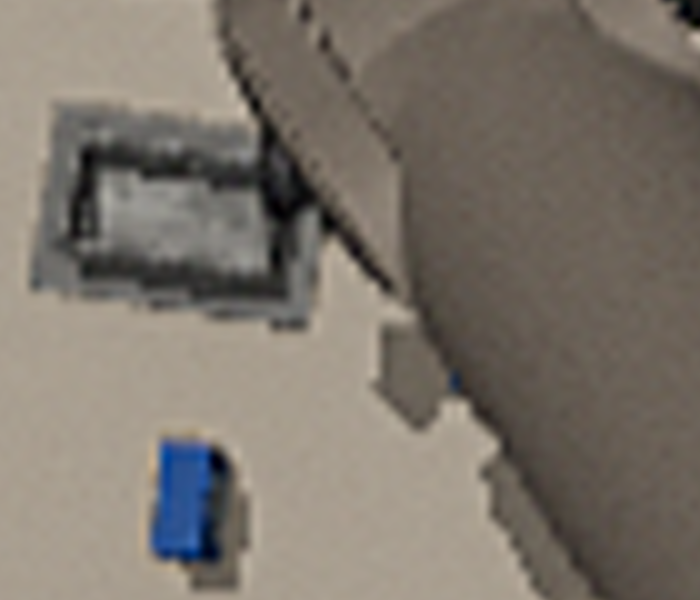

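```bash
python3 - <<'E'
from h import *
from scipy.optimize import least_squares
s=cam("side")
Q=np.array([(78,362),(428,388),(100,170),(435,192),(80,293),(430,315)],float)/10-.5+[270,200]
C=np.array([[.045,.028,0],[-.045,.028,0],[.045,-.028,.025],[-.045,-.028,.025],[.045,.028,.025],[-.045,.028,.025]])
r=least_squares(lambda p:(proj(s,place(C,p))-Q).ravel(),[.43,.12,0]); print(np.round(r.x,4),np.round(r.fun,1))
b=cv2.inRange(cv2.cvtColor(s["color"],cv2.COLOR_RGB2HSV),(95,60,40),(125,255,255)); m=big(b,(296,227))
print(fit([(s,m)],boxpts(.09,.056,0,.025),r.x))
E
```

```text
[0.4289 0.1174 0.0052] [-0.4  0.7  0.3  0.8 -0.5 -1.1  0.5 -1.  -0.5 -0.1  0.6  0.3]
(array([ 0.42916896,  0.11720981, -0.01148739]), np.float64(0.1062070234949184))
```

>>> apply_moves:
  moves:
    - [[0.05,0.2,2.0],[0,0,0],0.7]
    - [[0.05,0.2,4.0],[0,0,0],0.7]
    - [[0.05,0.2,5.2],[0,0,0],0.7]
    - [[0.05,0.2,5.48],[0,0,0],0.7]
    - [[0.05,0.2,5.48],[0,0,0],0.7]

```text
t: 11.62
eef_pos: [0.4303, 0.1194, 0.073]
tool_rot: [-0.0, -0.707, 0.707, 0.0]
contact_force: [0.9, 0.2, 0.2]
gripper_width: 0.852
```

```bash
python3 - <<'E'
from h import *
st(); s=cam("side"); crop(s,170,270,250,350,6,"s16.png")
E
```

```text
t 11.62 p [0.4303 0.1194 0.073 ] head -90.0 z [-0.001  0.    -1.   ] F [0.9 0.2 0.2] w 0.852 q [-0.08  0.53 -0.39  2.22  0.44  0.47 -2.39]
```

View pics/s16.png

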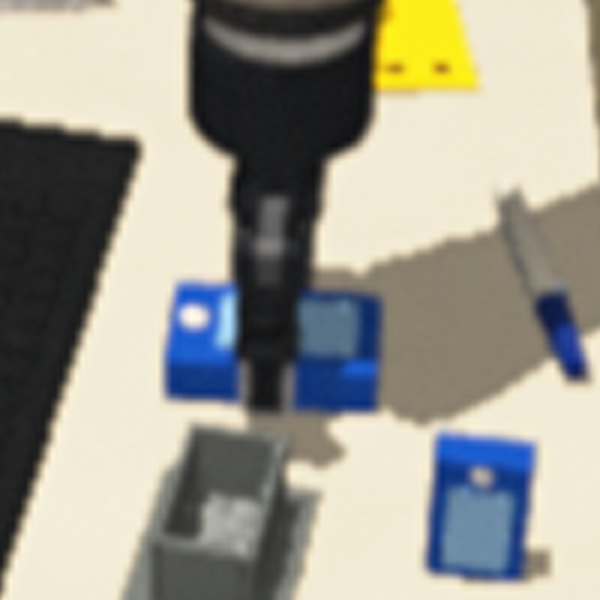

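>>> apply_moves:
  moves:
    - [[0,0,0],[0,0,0],-1]
    - [[0,0,0],[0,0,0],-1]
    - [[0,0,0],[0,0,0],-1]
    - [[0,0,0],[0,0,0],-1]
    - [[0,0,-1],[0,0,0],-1]
    - [[0,0,-3],[0,0,0],-1]
    - [[0,0,-3],[0,0,0],-1]

```text
t: 12.55
eef_pos: [0.432, 0.1197, 0.1514]
tool_rot: [0.003, -0.707, 0.707, -0.002]
contact_force: [0.6, -0.6, -2.6]
gripper_width: 0.646
```

```bash
python3 - <<'E'
from h import *
st(); s=cam("side"); crop(s,170,270,250,350,6,"s17.png")
rows([(.44,.10,.2,-89),(.46,.05,.21,-88),(.48,-.01,.21,-86),(.51,-.06,.21,-84),(.54,-.11,.21,-82),(.58,-.16,.21,-80),(.61,-.21,.2,-78.8),(.632,-.2365,.19,-78.8),(.632,-.2365,.15,-78.8),(.632,-.2365,.15,-78.8)])
E
```

```text
t 12.55 p [0.432  0.1197 0.1514] head -90.1 z [ 0.007  0.002 -1.   ] F [ 0.6 -0.6 -2.6] w 0.646 q [ 0.02  0.38 -0.51  2.19  0.31  0.63 -2.28]
[[np.float64(0.76), np.float64(-0.37), np.float64(-2.01)], [np.float64(-0.02), np.float64(0.0), np.float64(-0.11)]]
[[np.float64(2.76), np.float64(-1.17), np.float64(-2.41)], [np.float64(-0.02), np.float64(0.0), np.float64(-0.21)]]
[[np.float64(5.16), np.float64(-1.98), np.float64(-2.41)], [np.float64(-0.02), np.float64(0.0), np.float64(-0.41)]]
[[np.float64(7.16), np.float64(-3.18), np.float64(-2.41)], [np.float64(-0.02), np.float64(0.0), np.float64(-0.61)]]
[[np.float64(9.16), np.float64(-4.38), np.float64(-2.4)], [np.float64(-0.02), np.float64(0.0), np.float64(-0.81)]]
[[np.float64(11.16), np.float64(-5.98), np.float64(-2.4)], [np.float64(-0.02), np.float64(0.0), np.float64(-1.01)]]
[[np.float64(13.15), np.float64(-7.18), np.float64(-1.99)], [np.float64(-0.02), np.float64(0.0), np.float64(-1.13)]]
[[np.float64(14.21), np.float64(-8.06), np.float64(-1.59)], [np.float64(-0.02), np.float64(0.0), np.float64(-1.13)]]
[[np.float64(14.21), np.float64(-8.06), np.float64(0.01)], [np.float64(-0.02), np.float64(0.0), np.float64(-1.13)]]
[[np.float64(14.21), np.float64(-8.06), np.float64(0.01)], [np.float64(-0.02), np.float64(0.0), np.float64(-1.13)]]
```

View pics/s17.png

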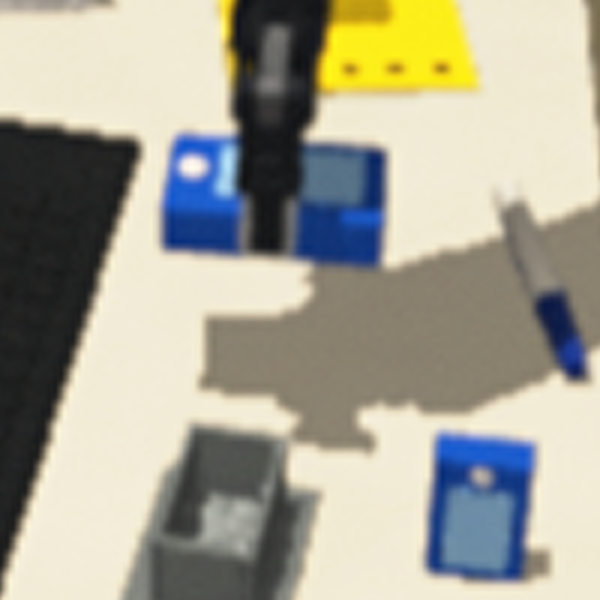

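>>> apply_moves:
  moves:
    - [[0.8,-0.4,-2.0],[0,0,-0.1],-1]
    - [[2.8,-1.2,-2.4],[0,0,-0.2],-1]
    - [[5.2,-2.0,-2.4],[0,0,-0.4],-1]
    - [[7.2,-3.2,-2.4],[0,0,-0.6],-1]
    - [[9.2,-4.4,-2.4],[0,0,-0.8],-1]
    - [[11.2,-6.0,-2.4],[0,0,-1.0],-1]
    - [[13.2,-7.2,-2.0],[0,0,-1.13],-1]
    - [[14.2,-8.06,-1.6],[0,0,-1.13],-1]
    - [[14.2,-8.06,-0.4],[0,0,-1.13],-1]
    - [[14.2,-8.06,-0.4],[0,0,-1.13],-1]

```text
t: 13.85
eef_pos: [0.6286, -0.2356, 0.1534]
tool_rot: [0.002, 0.773, -0.634, -0.004]
contact_force: [-0.8, 0.8, -2.0]
gripper_width: 0.641
```

```bash
python3 - <<'E'
from h import *
st(); s=cam("side"); crop(s,100,190,200,290,8,"s18.png"); t=cam("top"); crop(t,120,200,290,380,8,"t18.png")
E
```

```text
t 13.85 p [ 0.6286 -0.2356  0.1534] head -78.7 z [-0.008  0.002 -1.   ] F [-0.8  0.8 -2. ] w 0.641 q [ 0.55  0.67 -0.4   1.65  0.32  0.9  -1.36]
```

View pics/s18.png

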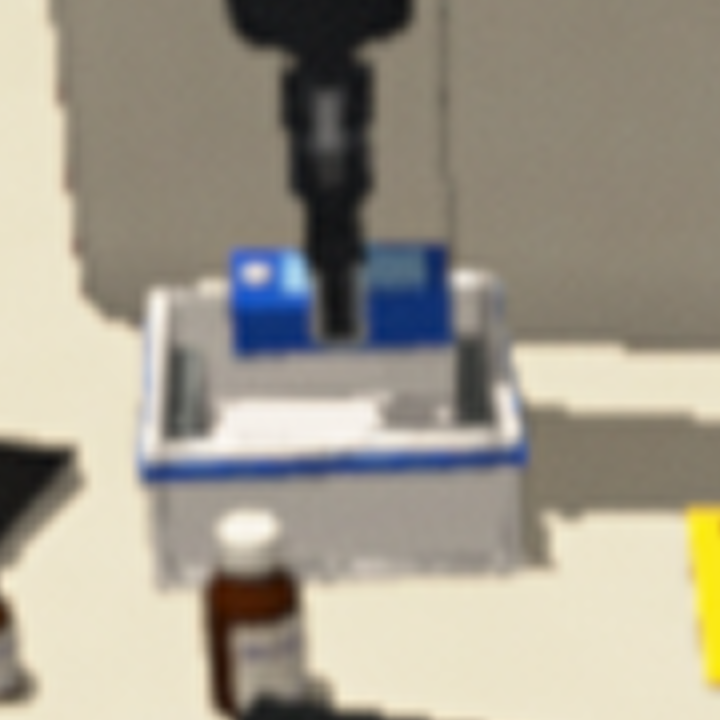

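View pics/t18.png

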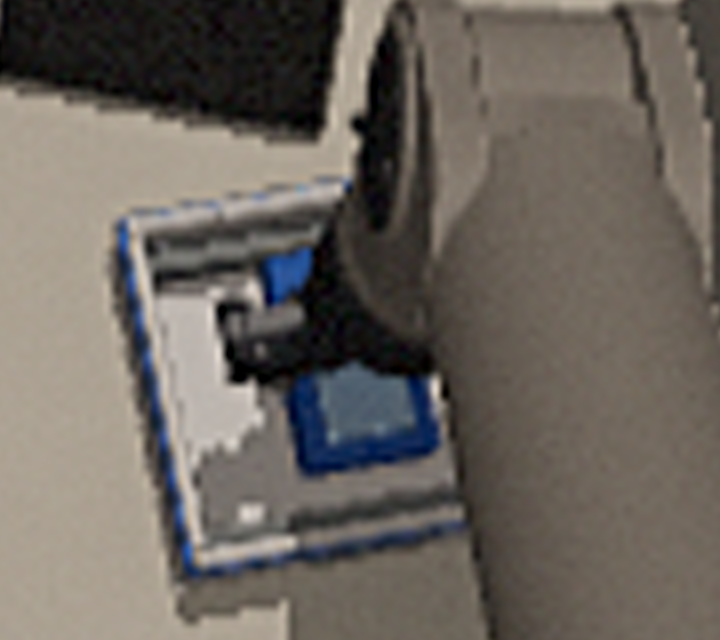

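>>> apply_moves:
  moves:
    - [[0.07,-0.17,0.8],[0,0,0],-1]
    - [[0.07,-0.17,1.8],[0,0,0],-1]
    - [[0.07,-0.17,2.6],[0,0,0],-1]
    - [[0.07,-0.17,2.9],[0,0,0],-1]
    - [[0.07,-0.17,2.9],[0,0,0],-1]

```text
t: 14.58
eef_pos: [0.6357, -0.2367, 0.0849]
tool_rot: [0.0, 0.773, -0.634, -0.0]
contact_force: [-0.4, 0.0, -2.3]
gripper_width: 0.643
```

```bash
python3 - <<'E'
from h import *
st(); s=cam("side"); crop(s,100,190,200,290,8,"s19.png"); t=cam("top"); crop(t,120,200,290,380,8,"t19.png")
E
```

```text
t 14.57 p [ 0.6357 -0.2367  0.0849] head -78.7 z [-0.001  0.    -1.   ] F [-0.4  0.  -2.3] w 0.643 q [ 0.52  0.76 -0.37  1.66  0.36  0.79 -1.39]
```

View pics/s19.png

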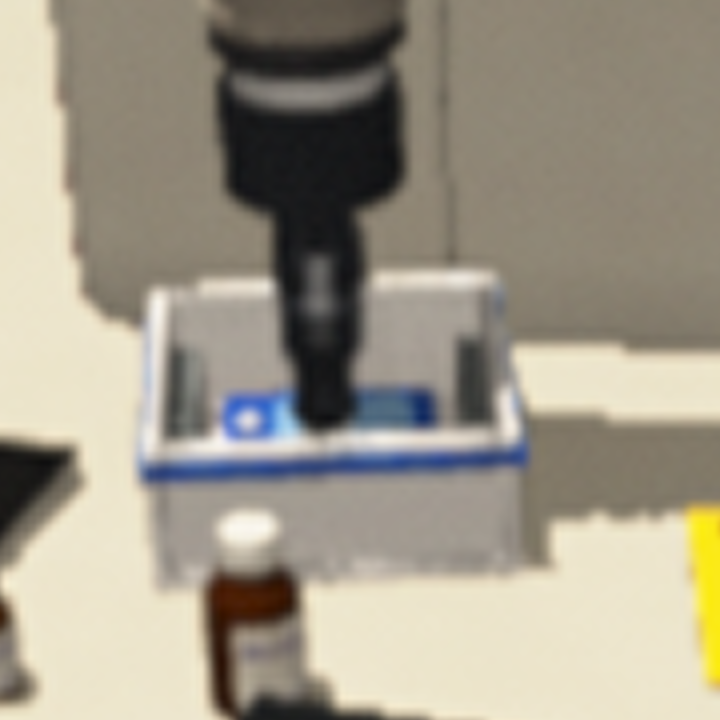

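View pics/t19.png

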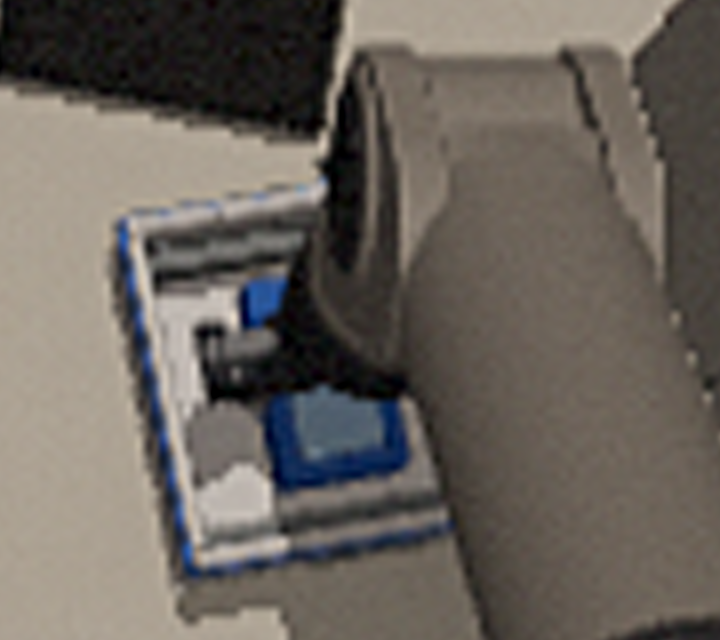

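>>> apply_moves:
  moves:
    - [[0,0.04,0.2],[0,0,0],-1]
    - [[0,0.04,0.2],[0,0,0],-1]
    - [[0,0.04,0.2],[0,0,0],0.7]
    - [[0,0.04,0.2],[0,0,0],0.7]
    - [[0,0.04,0.2],[0,0,0],0.7]
    - [[0,0.04,0.2],[0,0,0],0.7]
    - [[0,0.04,-1.5],[0,0,0],0.7]
    - [[0,0.04,-3.5],[0,0,0],0.7]
    - [[0,0.04,-3.5],[0,0,0],0.7]

```text
t: 15.8
eef_pos: [0.6375, -0.2375, 0.1776]
tool_rot: [-0.001, 0.773, -0.634, 0.004]
contact_force: [0.5, -0.2, -0.7]
gripper_width: 0.855
```

```bash
python3 - <<'E'
from h import *
st(); s=cam("side"); crop(s,100,190,200,290,8,"s20.png")
rows([(.60,-.23,.2,-79.5),(.55,-.22,.21,-80.5),(.5,-.20,.21,-81.5),(.45,-.18,.21,-82.2),(.408,-.171,.20,-82.2),(.408,-.171,.15,-82.2),(.408,-.171,.13,-82.2),(.408,-.171,.13,-82.2)])
E
```

```text
t 15.8 p [ 0.6375 -0.2375  0.1776] head -78.7 z [ 0.007 -0.002 -1.   ] F [ 0.5 -0.2 -0.7] w 0.855 q [ 0.55  0.65 -0.41  1.63  0.31  0.93 -1.35]
[[np.float64(-0.57), np.float64(1.35), np.float64(-1.0)], [np.float64(-0.02), np.float64(-0.01), np.float64(0.08)]]
[[np.float64(-1.35), np.float64(3.23), np.float64(-1.41)], [np.float64(-0.02), np.float64(-0.01), np.float64(0.18)]]
[[np.float64(-2.52), np.float64(5.04), np.float64(-1.42)], [np.float64(-0.02), np.float64(-0.01), np.float64(0.28)]]
[[np.float64(-3.7), np.float64(6.84), np.float64(-1.43)], [np.float64(-0.02), np.float64(-0.01), np.float64(0.35)]]
[[np.float64(-4.38), np.float64(8.42), np.float64(-1.03)], [np.float64(-0.02), np.float64(-0.01), np.float64(0.35)]]
[[np.float64(-4.39), np.float64(8.43), np.float64(0.97)], [np.float64(-0.02), np.float64(-0.01), np.float64(0.35)]]
[[np.float64(-4.39), np.float64(8.43), np.float64(1.77)], [np.float64(-0.02), np.float64(-0.01), np.float64(0.35)]]
[[np.float64(-4.39), np.float64(8.43), np.float64(1.77)], [np.float64(-0.02), np.float64(-0.01), np.float64(0.35)]]
```

View pics/s20.png

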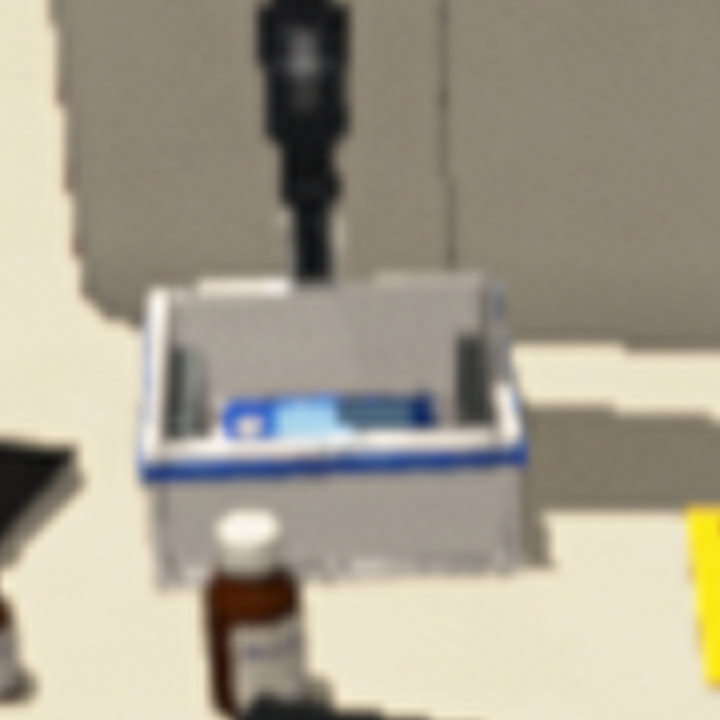

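>>> apply_moves:
  moves:
    - [[-0.6,1.35,-1.0],[0,0,0.1],0]
    - [[-1.35,3.2,-1.4],[0,0,0.2],0]
    - [[-2.5,5.0,-1.4],[0,0,0.28],0]
    - [[-3.7,6.8,-1.4],[0,0,0.35],0]
    - [[-4.4,8.4,-1.0],[0,0,0.35],0]
    - [[-4.4,8.4,1.0],[0,0,0.35],0]
    - [[-4.4,8.4,1.8],[0,0,0.35],0]
    - [[-4.4,8.4,1.8],[0,0,0.35],0]

```text
t: 16.85
eef_pos: [0.4057, -0.1697, 0.1261]
tool_rot: [0.001, 0.754, -0.657, -0.003]
contact_force: [-0.7, 0.4, -0.4]
gripper_width: 0.501
```

```bash
python3 - <<'E'
from h import *
st(); s=cam("side"); crop(s,110,210,260,360,7,"s21.png"); crop(s,130,178,212,272,12,"s21b.png"); t=cam("top"); crop(t,120,260,270,380,5,"t21.png")
ys=big(yellow(s),(307,173)); print(fit([(s,ys)],boxpts(.128,.132,0,.005),[.408,-.171,.137]))
rows([(.408,-.171,.081,-82.2)])
E
```

```text
t 16.85 p [ 0.4057 -0.1697  0.1261] head -82.2 z [-0.005  0.002 -1.   ] F [-0.7  0.4 -0.4] w 0.501 q [ 0.62  0.41 -0.43  2.22  0.31  0.58 -1.48]
(array([ 0.41080699, -0.17257479,  0.14304921]), np.float64(0.056311739343993805))
[[np.float64(0.04), np.float64(-0.02), np.float64(1.87)], [np.float64(0.01), np.float64(0.0), np.float64(-0.0)]]
```

View pics/s21.png

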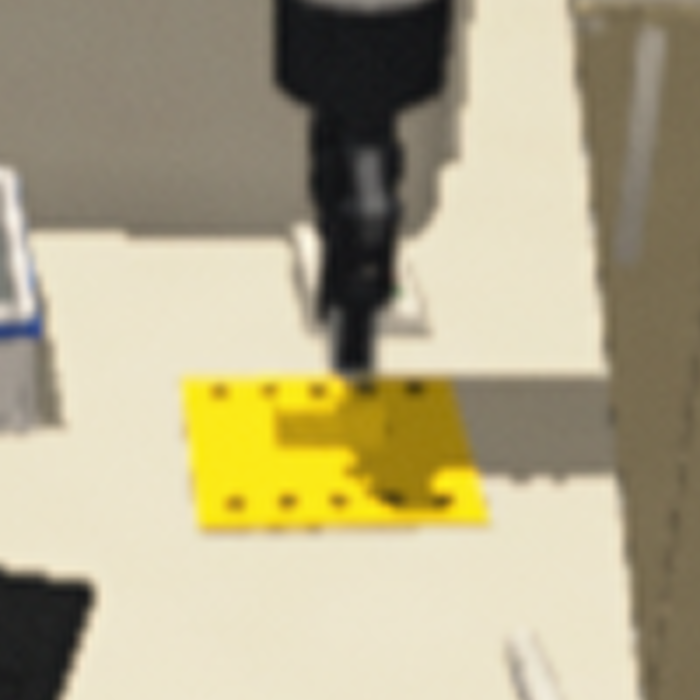

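View pics/t21.png

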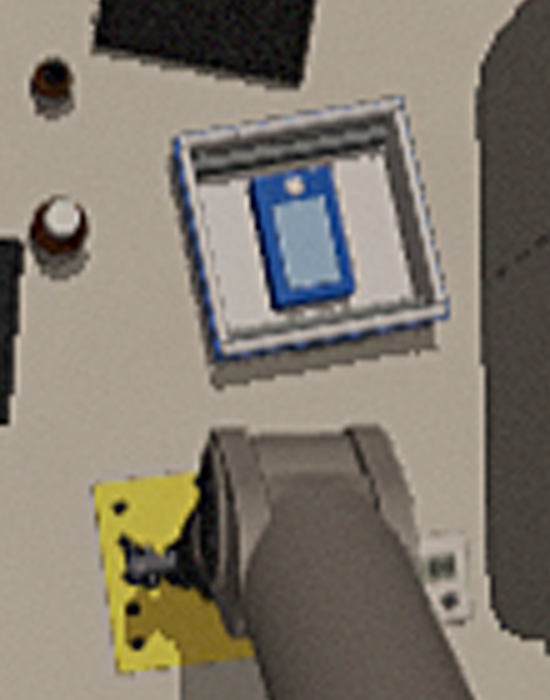

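View pics/s21b.png

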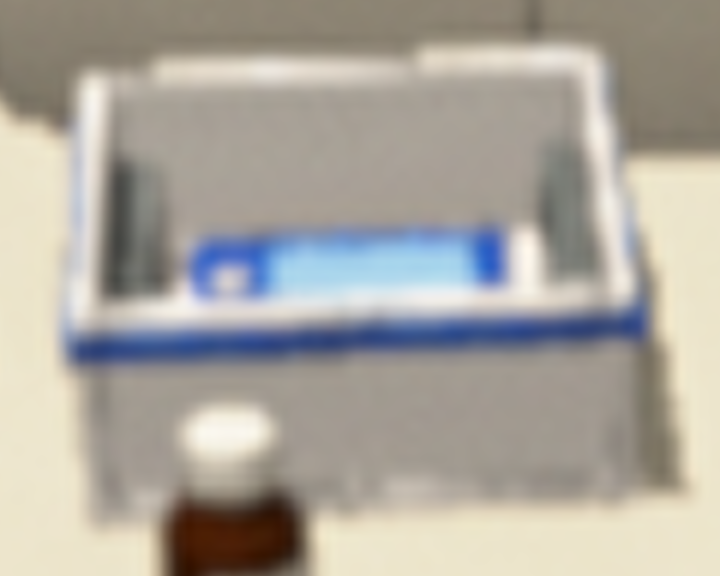

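>>> apply_moves:
  moves:
    - [[0.04,-0.1,0.9],[0,0,0],0]
    - [[0.04,-0.1,1.6],[0,0,0],0]
    - [[0.04,-0.1,1.8],[0,0,0],0]
    - [[0.04,-0.1,1.8],[0,0,0],0]

```text
t: 17.45
eef_pos: [0.4103, -0.171, 0.0834]
tool_rot: [0.0, 0.753, -0.657, 0.0]
contact_force: [-0.3, 0.1, -0.3]
gripper_width: 0.503
```

```bash
python3 - <<'E'
from h import *
st(); t=cam("top"); s=cam("side")
print(ray(t,(329.9,167.1),.031)); crop(s,130,190,280,340,10,"s22.png")
for h in [(.408,-.171,.137)]: pass
b=cv2.inRange(cv2.cvtColor(t["color"],cv2.COLOR_RGB2HSV),(95,40,40),(125,255,255)); b[:150]=0;b[185:]=0;b[:,:318]=0;b[:,345:]=0; m=big(b,(330,167))
print(m.sum(),fit([(t,m)],boxpts(.09,.056,.025,.0251),[.632,-.237,.19],z=.006))
E
```

```text
t 17.45 p [ 0.4103 -0.171   0.0834] head -82.2 z [-0. -0. -1.] F [-0.3  0.1 -0.3] w 0.503 q [ 0.57  0.5  -0.37  2.23  0.39  0.48 -1.55]
[ 0.62985695 -0.23611494  0.031     ]
457.0 (array([ 0.63039773, -0.23632559,  0.1820812 ]), np.float64(0.0642189876167718))
```

View pics/s22.png

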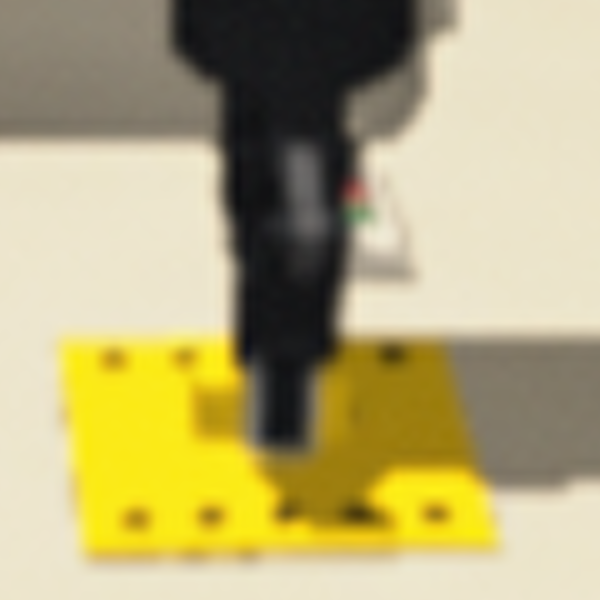

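>>> apply_moves:
  moves:
    - [[0,0,0.06],[0,0,0],-1]
    - [[0,0,0.06],[0,0,0],-1]
    - [[0,0,0.06],[0,0,0],-1]
    - [[0,0,0.06],[0,0,0],-1]
    - [[0,0,0.06],[0,0,0],-1]
    - [[0,0,-1],[0,0,0],-1]
    - [[0,0,-3],[0,0,0],-1]
    - [[0,0,-4],[0,0,0],-1]
    - [[0,0,-4],[0,0,0],-1]
  force: 50

```text
t: 18.68
eef_pos: [0.4109, -0.1713, 0.1844]
tool_rot: [-0.0, 0.753, -0.658, 0.002]
contact_force: [0.8, -0.1, -1.1]
gripper_width: 0.103
```

```bash
python3 - <<'E'
from h import *
st(); s=cam("side"); crop(s,100,200,250,350,7,"s23.png")
rows([(.43,-.175,.2,-82),(.47,-.19,.21,-81),(.52,-.205,.21,-80),(.57,-.22,.21,-79),(.61,-.23,.21,-78.8),(.634,-.237,.21,-78.8),(.634,-.237,.18,-78.8),(.634,-.237,.18,-78.8)])
E
```

```text
t 18.68 p [ 0.4109 -0.1713  0.1844] head -82.2 z [ 0.003 -0.002 -1.   ] F [ 0.8 -0.1 -1.1] w 0.103 q [ 0.68  0.31 -0.49  2.17  0.23  0.7  -1.4 ]
[[np.float64(0.26), np.float64(-0.77), np.float64(-0.67)], [np.float64(-0.0), np.float64(-0.01), np.float64(-0.02)]]
[[np.float64(1.07), np.float64(-2.28), np.float64(-1.07)], [np.float64(-0.0), np.float64(-0.01), np.float64(-0.12)]]
[[np.float64(1.94), np.float64(-4.18), np.float64(-1.07)], [np.float64(-0.0), np.float64(-0.01), np.float64(-0.22)]]
[[np.float64(2.8), np.float64(-6.08), np.float64(-1.07)], [np.float64(-0.0), np.float64(-0.01), np.float64(-0.32)]]
[[np.float64(3.41), np.float64(-7.61), np.float64(-1.07)], [np.float64(-0.0), np.float64(-0.01), np.float64(-0.34)]]
[[np.float64(3.82), np.float64(-8.52), np.float64(-1.07)], [np.float64(-0.0), np.float64(-0.01), np.float64(-0.34)]]
[[np.float64(3.82), np.float64(-8.52), np.float64(0.13)], [np.float64(-0.0), np.float64(-0.01), np.float64(-0.34)]]
[[np.float64(3.82), np.float64(-8.52), np.float64(0.13)], [np.float64(-0.0), np.float64(-0.01), np.float64(-0.34)]]
```

View pics/s23.png

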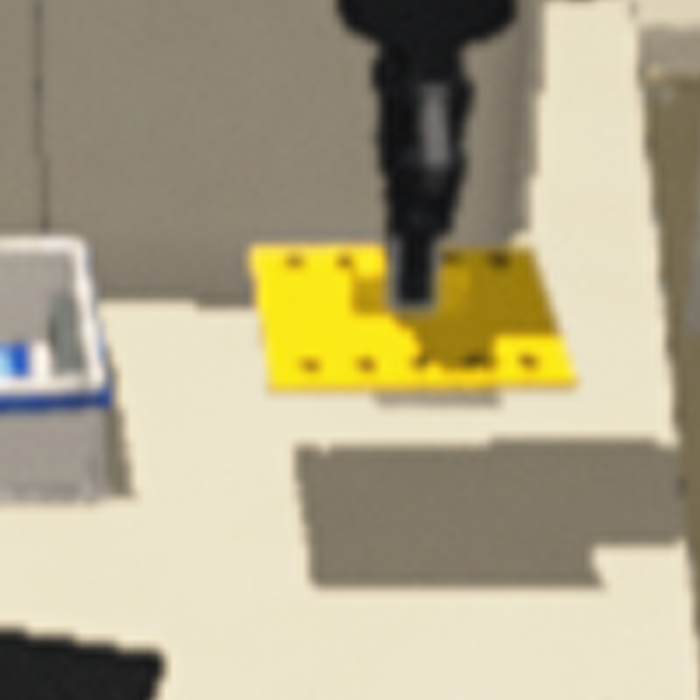

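>>> apply_moves:
  moves:
    - [[0.26,-0.8,-0.7],[0,0,0],-1]
    - [[1.07,-2.3,-1.1],[0,0,-0.12],-1]
    - [[1.94,-4.2,-1.1],[0,0,-0.22],-1]
    - [[2.8,-6.1,-1.1],[0,0,-0.32],-1]
    - [[3.4,-7.6,-1.1],[0,0,-0.34],-1]
    - [[3.82,-8.52,-0.8],[0,0,-0.34],-1]
    - [[3.82,-8.52,0.4],[0,0,-0.34],-1]
    - [[3.82,-8.52,0.8],[0,0,-0.34],-1]
    - [[3.82,-8.52,0.8],[0,0,-0.34],-1]
    - [[3.82,-8.52,0.8],[0,0,-0.34],-1]

```text
t: 19.98
eef_pos: [0.6342, -0.2367, 0.1634]
tool_rot: [0.0, 0.773, -0.635, 0.0]
contact_force: [0.3, -0.1, 0.6]
gripper_width: 0.098
```

```bash
python3 - <<'E'
from h import *
st(); s=cam("side"); crop(s,120,190,205,280,9,"s24.png"); t=cam("top"); crop(t,125,195,290,370,9,"t24.png")
E
```

```text
t 19.98 p [ 0.6342 -0.2367  0.1634] head -78.8 z [ 0. -0. -1.] F [ 0.3 -0.1  0.6] w 0.098 q [ 0.56  0.66 -0.43  1.64  0.33  0.91 -1.37]
```

View pics/s24.png

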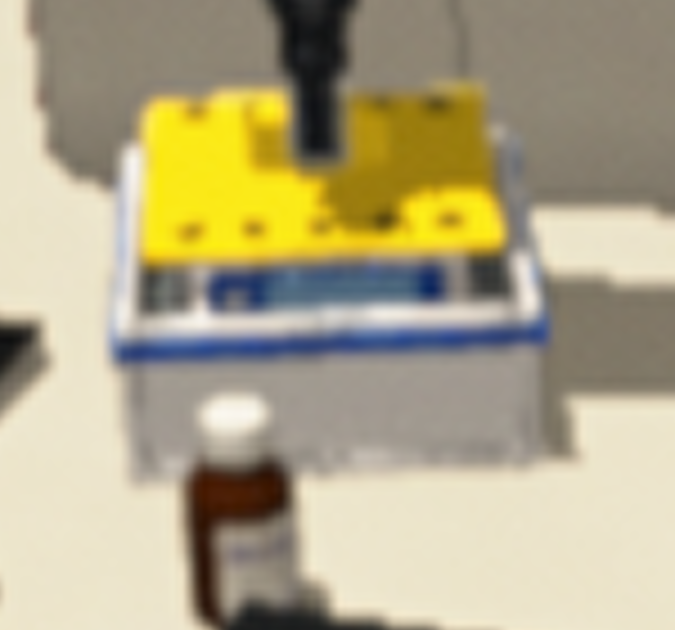

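View pics/t24.png

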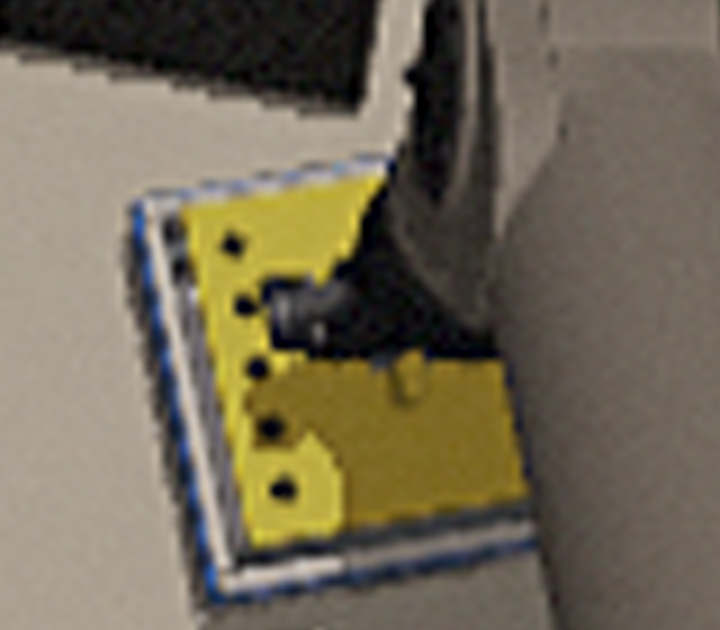

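```bash
python3 - <<'E'
from h import *
s=cam("side");t=cam("top")
p=(.6342,-.2367,.195); b=(.634,-.2375,.196)
polys=[(rect(p,.128,.132,.0865),G,True),(rect(b,.15,.154,.064),M,True),(rect(b,.136,.14,.064),M,True)]
crop(s,120,190,205,280,9,"s25.png",polys); crop(t,125,195,290,370,9,"t25.png",polys)
E
```

```text
(no output)
```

View pics/s25.png

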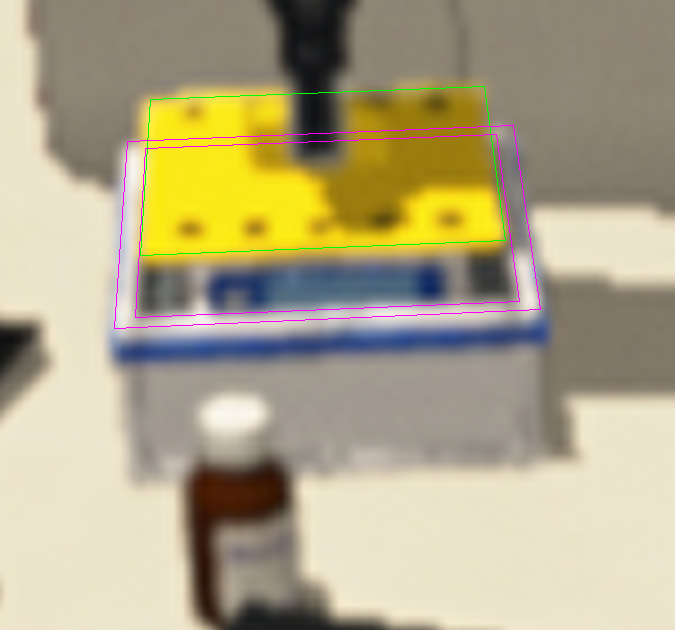

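View pics/t25.png

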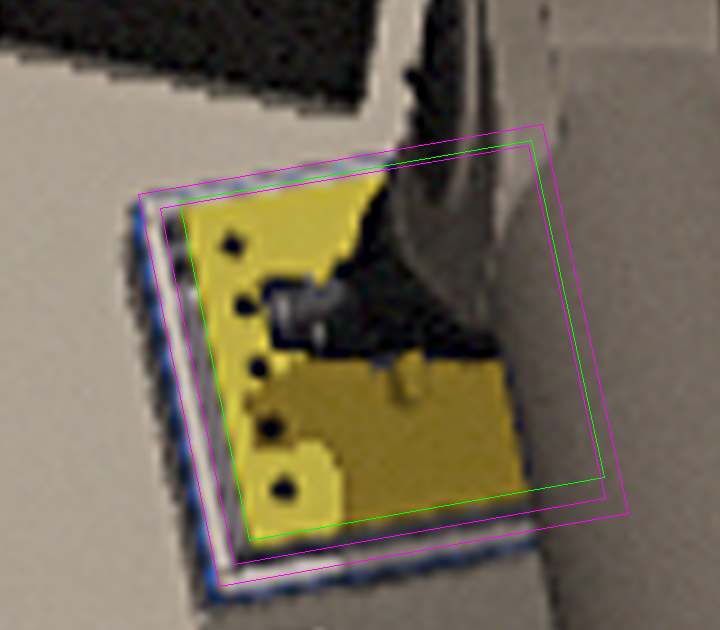

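>>> apply_moves:
  moves:
    - [[0,0,0.5],[0,0,0],-1]
    - [[0,0,0.8],[0,0,0],-1]
    - [[0,0,1.1],[0,0,0],-1]
    - [[0,0,1.1],[0,0,0],-1]

```text
t: 20.68
eef_pos: [0.6334, -0.2365, 0.1341]
tool_rot: [0.001, 0.773, -0.635, -0.001]
contact_force: [-0.0, 0.4, -0.8]
gripper_width: 0.102
```

```bash
python3 - <<'E'
from h import *
st(); s=cam("side"); crop(s,120,190,205,280,9,"s26.png"); t=cam("top"); crop(t,125,195,290,370,9,"t26.png")
E
```

```text
t 20.68 p [ 0.6334 -0.2365  0.1341] head -78.8 z [-0.002  0.001 -1.   ] F [-0.   0.4 -0.8] w 0.102 q [ 0.55  0.7  -0.42  1.65  0.35  0.87 -1.38]
```

View pics/s26.png

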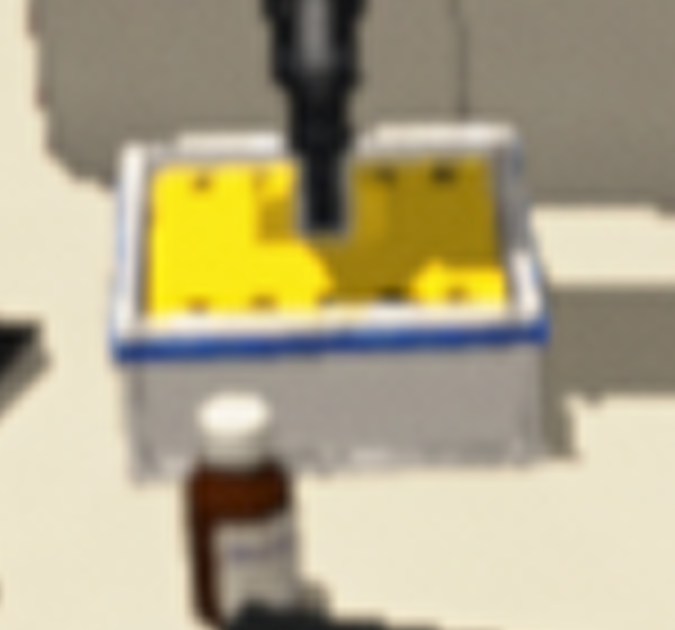

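View pics/t26.png

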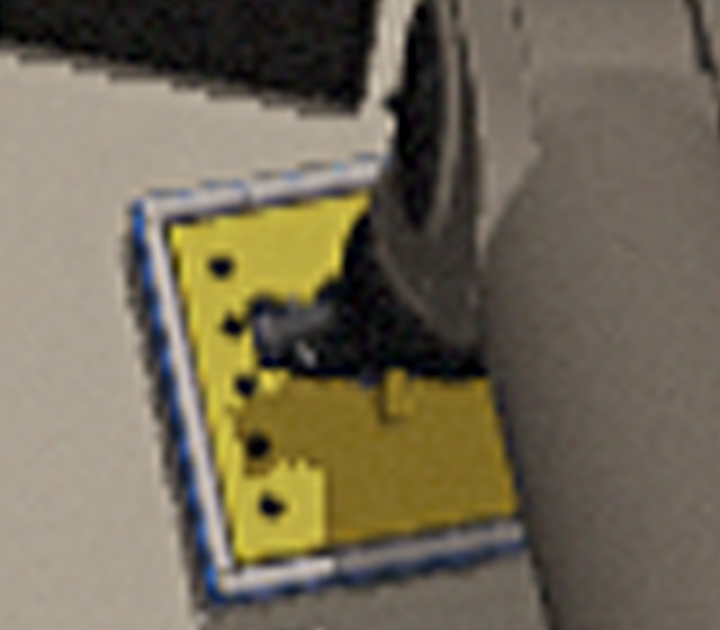

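>>> apply_moves:
  moves:
    - [[0,0,0.3],[0,0,0],-1]
    - [[0,0,0.5],[0,0,0],-1]
    - [[0,0,0.52],[0,0,0],-1]
    - [[0,0,0.52],[0,0,0],-1]

```text
t: 21.28
eef_pos: [0.6339, -0.2366, 0.1222]
tool_rot: [0.0, 0.773, -0.635, -0.0]
contact_force: [-0.5, -0.6, -1.9]
gripper_width: 0.105
```

>>> apply_moves:
  moves:
    - [[0,0,0.1],[0,0,0],-1]
    - [[0,0,0.1],[0,0,0],-1]
    - [[0,0,0.1],[0,0,0],-1]

```text
t: 21.65
eef_pos: [0.6341, -0.2367, 0.12]
tool_rot: [0.0, 0.773, -0.635, 0.0]
contact_force: [0.5, 0.3, -0.1]
gripper_width: 0.105
```

Seated or within a millimetre. Releasing and retreating.

>>> apply_moves:
  moves:
    - [[0,0,0],[0,0,0],-0.4]
    - [[0,0,0],[0,0,0],-0.2]
    - [[0,0,0],[0,0,0],-0.2]
    - [[0,0,0],[0,0,0],-0.2]
    - [[0,0,-1],[0,0,0],0]
    - [[0,0,-3],[0,0,0],0.5]
    - [[0,0,-4],[0,0,0],1]
    - [[0,0,-4],[0,0,0],1]

```text
t: 22.65
eef_pos: [0.6352, -0.2369, 0.2224]
tool_rot: [-0.001, 0.773, -0.635, 0.002]
contact_force: [0.1, 0.0, -1.0]
gripper_width: 1.0
```

```bash
python3 - <<'E'
from h import *
st()
wps=[(.615,-.20,.23,-60),(.60,-.17,.23,-50),(.60,-.14,.23,-40),(.61,-.12,.23,-30),(.62,-.10,.22,-20),(.625,-.085,.21,-10),(.632,-.0705,.2,0),(.632,-.0705,.19,11),(.632,-.0705,.16,11),(.632,-.0705,.15,11),(.632,-.0705,.15,11)]
rows([(.634,-.2367,.23,-70)]+wps)
s=cam("side"); crop(s,120,190,205,280,9,"s27.png"); t=cam("top"); crop(t,125,195,290,370,9,"t27.png")
E
```

```text
t 22.65 p [ 0.6352 -0.2369  0.2224] head -78.8 z [ 0.004 -0.002 -1.   ] F [ 0.1  0.  -1. ] w 1.0 q [ 0.57  0.6  -0.45  1.6   0.29  1.01 -1.34]
[[np.float64(-0.02), np.float64(0.05), np.float64(-0.3)], [np.float64(-0.02), np.float64(-0.01), np.float64(-0.88)]]
[[np.float64(-1.6), np.float64(0.51), np.float64(-0.31)], [np.float64(-0.02), np.float64(-0.02), np.float64(-1.88)]]
[[np.float64(-2.9), np.float64(0.86), np.float64(-0.31)], [np.float64(-0.02), np.float64(-0.02), np.float64(-2.88)]]
[[np.float64(-4.08), np.float64(0.63), np.float64(-0.32)], [np.float64(-0.02), np.float64(-0.02), np.float64(-3.88)]]
[[np.float64(-4.78), np.float64(0.08), np.float64(-0.32)], [np.float64(-0.01), np.float64(-0.02), np.float64(-4.88)]]
[[np.float64(-5.49), np.float64(-0.46), np.float64(0.08)], [np.float64(-0.01), np.float64(-0.02), np.float64(-5.88)]]
[[np.float64(-6.04), np.float64(-0.77), np.float64(0.48)], [np.float64(-0.01), np.float64(-0.02), np.float64(-6.88)]]
[[np.float64(-6.56), np.float64(-1.16), np.float64(0.88)], [np.float64(-0.01), np.float64(-0.02), np.float64(-7.88)]]
[[np.float64(-6.56), np.float64(-1.16), np.float64(1.28)], [np.float64(-0.01), np.float64(-0.03), np.float64(-8.98)]]
[[np.float64(-6.56), np.float64(-1.15), np.float64(2.48)], [np.float64(-0.01), np.float64(-0.03), np.float64(-8.98)]]
[[np.float64(-6.56), np.float64(-1.15), np.float64(2.88)], [np.float64(-0.01), np.float64(-0.03), np.float64(-8.98)]]
[[np.float64(-6.56), np.float64(-1.15), np.float64(2.88)], [np.float64(-0.01), np.float64(-0.03), np.float64(-8.98)]]
```

View pics/s27.png

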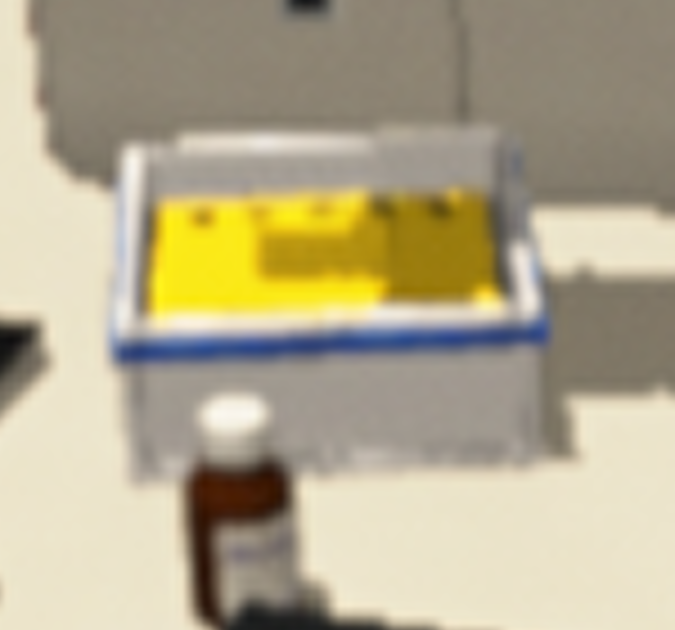

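>>> apply_moves:
  moves:
    - [[0,0,-0.3],[0,0,-0.9],1]
    - [[-1.6,0.5,-0.3],[0,0,-1.9],1]
    - [[-2.9,0.85,-0.3],[0,0,-2.9],1]
    - [[-4.1,0.6,-0.3],[0,0,-3.9],1]
    - [[-4.8,0.1,-0.3],[0,0,-4.9],1]
    - [[-5.5,-0.45,0.1],[0,0,-5.9],1]
    - [[-6.0,-0.8,0.5],[0,0,-6.9],1]
    - [[-6.56,-1.2,0.9],[0,0,-7.9],1]
    - [[-6.56,-1.2,1.3],[0,0,-8.98],1]
    - [[-6.56,-1.2,2.4],[0,0,-8.98],1]
    - [[-6.56,-1.2,2.8],[0,0,-8.98],1]
    - [[-6.56,-1.2,2.8],[0,0,-8.98],1]

```text
t: 24.25
eef_pos: [0.6307, -0.07, 0.1484]
tool_rot: [-0.0, 0.995, 0.096, -0.002]
contact_force: [0.1, 0.2, 0.6]
gripper_width: 1.001
```

```bash
python3 - <<'E'
from h import *
st(); s=cam("side"); crop(s,110,200,190,280,8,"s28.png"); t=cam("top"); crop(t,120,200,260,370,7,"t28.png")
E
```

```text
t 24.25 p [ 0.6307 -0.07    0.1484] head 11.0 z [-0.003  0.    -1.   ] F [0.1 0.2 0.6] w 1.001 q [ 0.56  0.72 -0.78  1.73  0.61  0.95 -0.28]
```

View pics/s28.png

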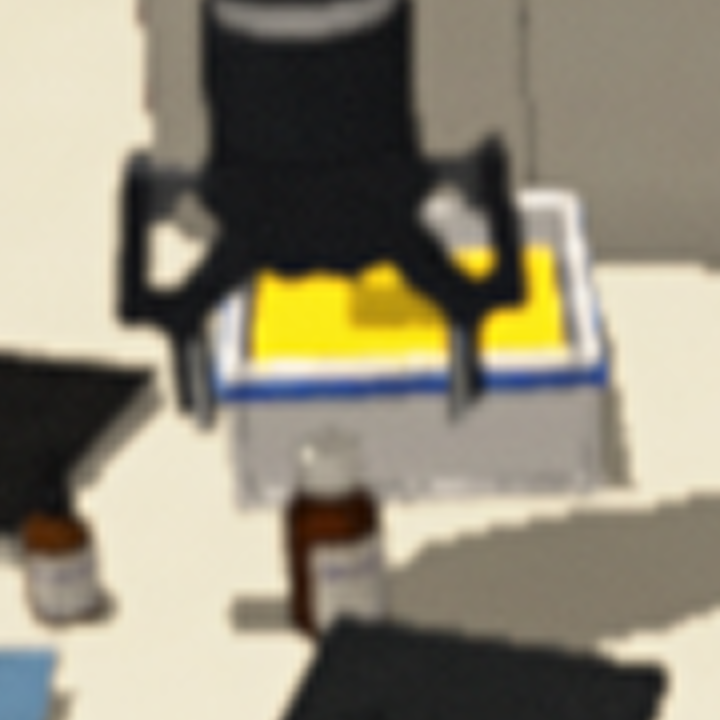

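View pics/t28.png

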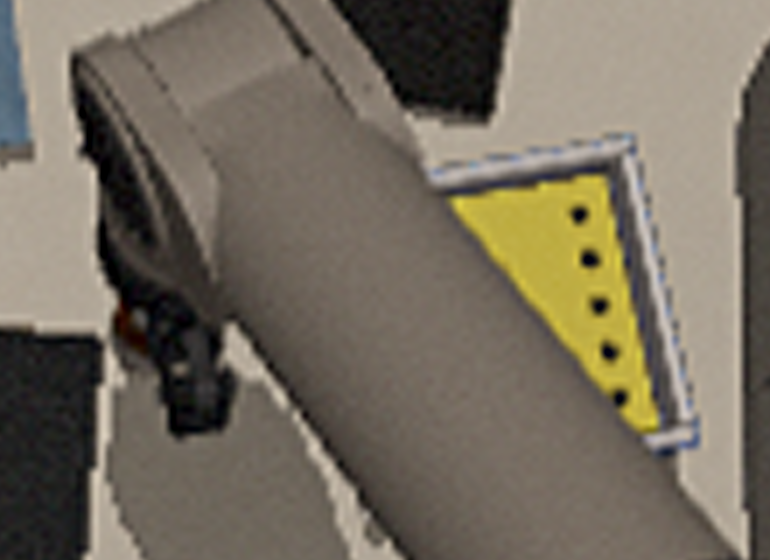

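>>> apply_moves:
  moves:
    - [[0.09,0.02,0.8],[0,0,0],1]
    - [[0.09,0.02,1.6],[0,0,0],1]
    - [[0.09,0.02,2.1],[0,0,0],1]
    - [[0.09,0.02,2.1],[0,0,0],1]
  force: 25

```text
t: 24.85
eef_pos: [0.6329, -0.07, 0.0956]
tool_rot: [-0.0, 0.995, 0.096, -0.002]
contact_force: [-0.7, 0.3, -0.6]
gripper_width: 0.999
```

```bash
python3 - <<'E'
from h import *
st(); s=cam("side"); crop(s,110,200,190,280,8,"s29.png"); t=cam("top"); crop(t,120,200,260,370,7,"t29.png")
E
```

```text
t 24.85 p [ 0.6329 -0.07    0.0956] head 11.0 z [-0.003  0.    -1.   ] F [-0.7  0.3 -0.6] w 0.999 q [ 0.52  0.79 -0.73  1.75  0.67  0.87 -0.32]
```

View pics/s29.png

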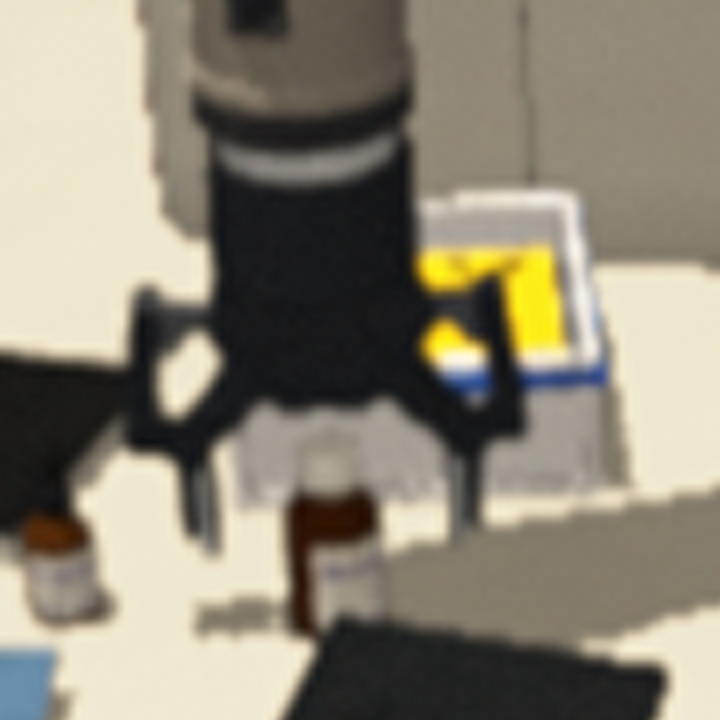

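View pics/t29.png

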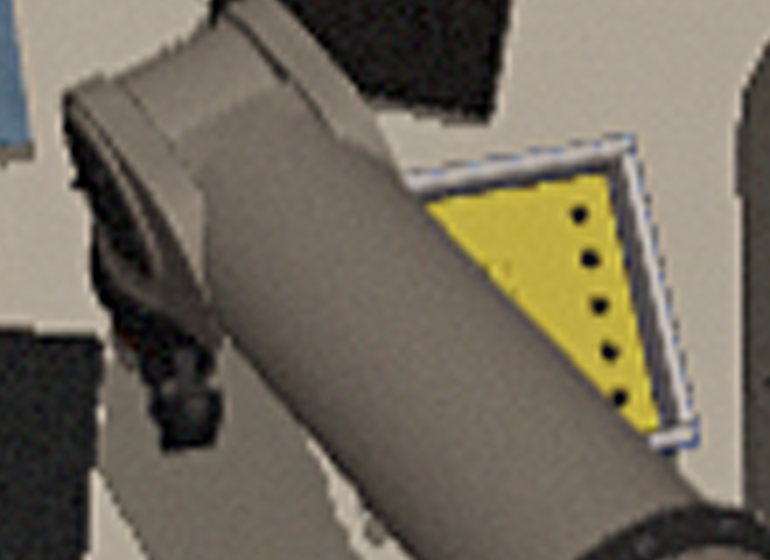

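>>> apply_moves:
  moves:
    - [[0,0,0],[0,0,0],0.2]
    - [[0,0,0],[0,0,0],0.0]
    - [[0,0,0],[0,0,0],-0.2]
    - [[0,0,0],[0,0,0],-1]
    - [[0,0,0],[0,0,0],-1]
    - [[0,0,0],[0,0,0],-1]
    - [[0,0,0],[0,0,0],-1]
  force: 30

```text
t: 25.82
eef_pos: [0.634, -0.07, 0.0978]
tool_rot: [0.0, 0.995, 0.096, -0.0]
contact_force: [-1.3, -0.6, 5.7]
gripper_width: 0.425
```

```bash
python3 - <<'E'
from h import *
st(); s=cam("side"); crop(s,110,200,190,280,8,"s30.png")
E
```

```text
t 25.82 p [ 0.634  -0.07    0.0978] head 11.0 z [-0. -0. -1.] F [-1.3 -0.6  5.7] w 0.425 q [ 0.53  0.79 -0.73  1.75  0.67  0.87 -0.32]
```

View pics/s30.png

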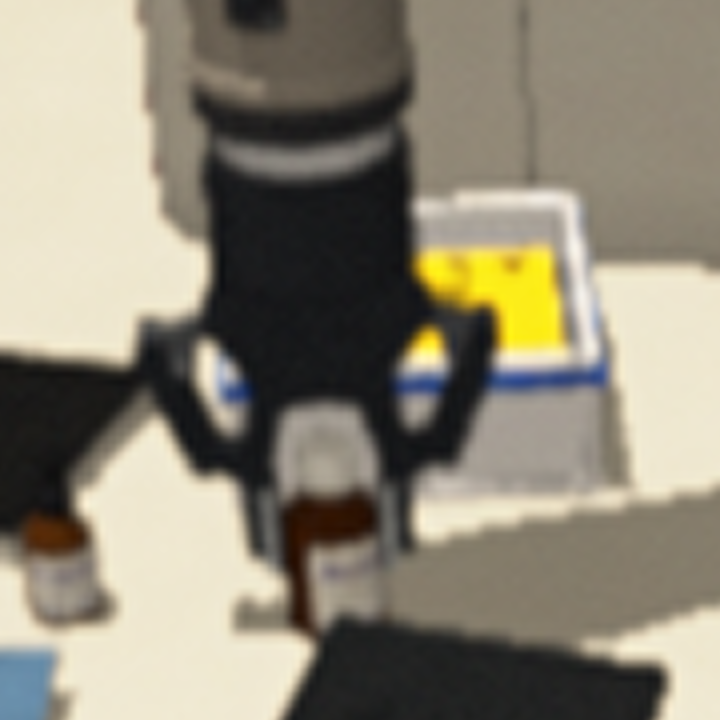

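```bash
python3 - <<'E'
from h import *
rows([(.634,-.07,.13,11),(.634,-.07,.17,11),(.634,-.07,.205,11),(.632,-.11,.215,11.1),(.63,-.15,.215,11.2),(.628,-.19,.215,11.2),(.627,-.2017,.215,11.2),(.627,-.2017,.19,11.2),(.627,-.2017,.17,11.2),(.627,-.2017,.16,11.2)])
E
```

```text
[[np.float64(-0.0), np.float64(-0.0), np.float64(-1.29)], [np.float64(0.0), np.float64(0.0), np.float64(-0.0)]]
[[np.float64(-0.0), np.float64(-0.0), np.float64(-2.89)], [np.float64(0.0), np.float64(0.0), np.float64(-0.0)]]
[[np.float64(-0.0), np.float64(-0.0), np.float64(-4.29)], [np.float64(0.0), np.float64(0.0), np.float64(-0.0)]]
[[np.float64(-0.39), np.float64(1.56), np.float64(-4.69)], [np.float64(0.0), np.float64(0.0), np.float64(-0.01)]]
[[np.float64(-0.77), np.float64(3.11), np.float64(-4.69)], [np.float64(0.0), np.float64(0.0), np.float64(-0.02)]]
[[np.float64(-1.15), np.float64(4.67), np.float64(-4.68)], [np.float64(0.0), np.float64(0.0), np.float64(-0.02)]]
[[np.float64(-1.28), np.float64(5.12), np.float64(-4.68)], [np.float64(0.0), np.float64(0.0), np.float64(-0.02)]]
[[np.float64(-1.28), np.float64(5.12), np.float64(-3.68)], [np.float64(0.0), np.float64(0.0), np.float64(-0.02)]]
[[np.float64(-1.28), np.float64(5.12), np.float64(-2.88)], [np.float64(0.0), np.float64(0.0), np.float64(-0.02)]]
[[np.float64(-1.28), np.float64(5.12), np.float64(-2.48)], [np.float64(0.0), np.float64(0.0), np.float64(-0.02)]]
```

>>> apply_moves:
  moves:
    - [[0,0,-0.6],[0,0,0],-1]
    - [[0,0,-1.6],[0,0,0],-1]
    - [[0,0,-3.0],[0,0,0],-1]
    - [[0,0,-4.3],[0,0,0],-1]
    - [[-0.4,1.56,-4.7],[0,0,0],-1]
    - [[-0.8,3.1,-4.7],[0,0,0],-1]
    - [[-1.15,4.5,-4.7],[0,0,0],-1]
    - [[-1.28,5.1,-4.7],[0,0,0],-1]
    - [[-1.28,5.1,-4.0],[0,0,0],-1]
    - [[-1.28,5.1,-3.2],[0,0,0],-1]
    - [[-1.28,5.1,-2.7],[0,0,0],-1]
    - [[-1.28,5.1,-2.7],[0,0,0],-1]

```text
t: 27.38
eef_pos: [0.626, -0.1999, 0.1629]
tool_rot: [-0.001, 0.995, 0.097, -0.002]
contact_force: [0.1, -1.2, 0.1]
gripper_width: 0.429
```

```bash
python3 - <<'E'
from h import *
st(); s=cam("side"); crop(s,100,190,200,290,8,"s31.png"); t=cam("top"); crop(t,120,200,270,380,7,"t31.png")
E
```

```text
t 27.38 p [ 0.626  -0.1999  0.1629] head 11.1 z [-0.004  0.001 -1.   ] F [ 0.1 -1.2  0.1] w 0.429 q [ 0.74  0.73 -0.78  1.67  0.59  1.   -0.05]
```

View pics/s31.png

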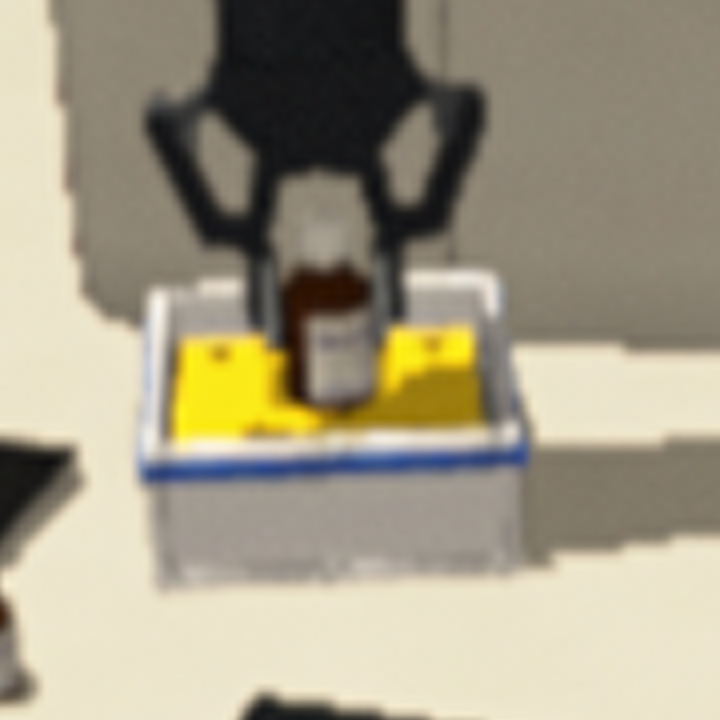

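View pics/t31.png

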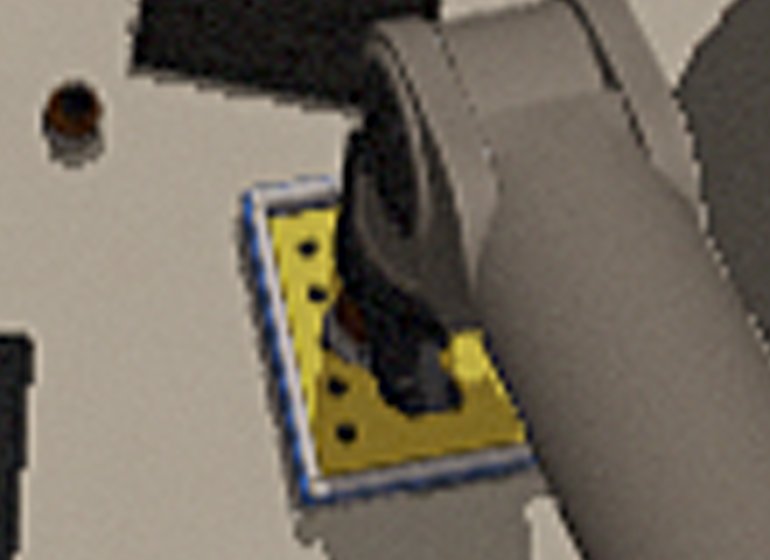

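>>> apply_moves:
  moves:
    - [[0.03,0.05,0.3],[0,0,0],-1]
    - [[0.03,0.05,0.55],[0,0,0],-1]
    - [[0.03,0.05,0.72],[0,0,0],-1]
    - [[0.03,0.05,0.8],[0,0,0],-1]
    - [[0.03,0.05,0.8],[0,0,0],-1]

```text
t: 28.1
eef_pos: [0.6276, -0.2024, 0.1447]
tool_rot: [-0.0, 0.995, 0.096, -0.0]
contact_force: [0.2, -0.1, -0.2]
gripper_width: 0.428
```

```bash
python3 - <<'E'
from h import *
st(); s=cam("side"); crop(s,100,190,200,290,8,"s32.png")
E
```

```text
t 28.1 p [ 0.6276 -0.2024  0.1447] head 11.0 z [-0.001 -0.    -1.   ] F [ 0.2 -0.1 -0.2] w 0.428 q [ 0.74  0.75 -0.76  1.67  0.61  0.97 -0.06]
```

View pics/s32.png

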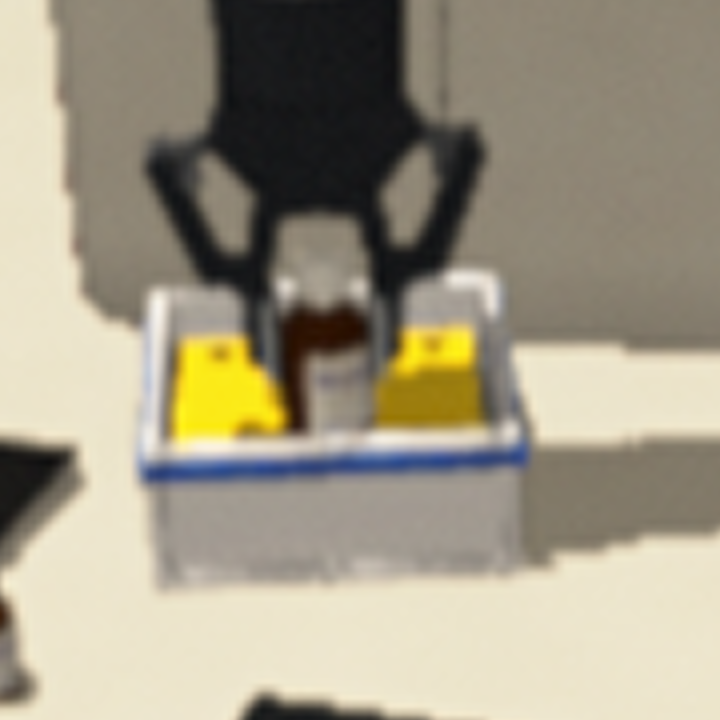

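>>> apply_moves:
  moves:
    - [[0,0,0.06],[0,0,0],-1]
    - [[0,0,0.1],[0,0,0],-1]
    - [[0,0,0.1],[0,0,0],-1]

```text
t: 28.52
eef_pos: [0.6277, -0.2024, 0.1422]
tool_rot: [-0.0, 0.995, 0.096, -0.0]
contact_force: [-0.2, -0.7, -0.4]
gripper_width: 0.426
```

>>> apply_moves:
  moves:
    - [[0,0,0.03],[0,0,0],-1]
    - [[0,0,0.06],[0,0,0],-1]
    - [[0,0,0.06],[0,0,0],-1]

```text
t: 28.9
eef_pos: [0.6277, -0.2024, 0.1409]
tool_rot: [0.0, 0.995, 0.096, -0.0]
contact_force: [-0.2, -0.1, 1.5]
gripper_width: 0.43
```

>>> apply_moves:
  moves:
    - [[0,0,0],[0,0,0],0.0]
    - [[0,0,0],[0,0,0],0.2]
    - [[0,0,0],[0,0,0],0.3]
    - [[0,0,0],[0,0,0],0.4]
    - [[0,0,0],[0,0,0],0.4]
    - [[0,0,0],[0,0,0],0.4]

```text
t: 29.65
eef_pos: [0.6277, -0.2024, 0.1408]
tool_rot: [-0.0, 0.995, 0.096, -0.0]
contact_force: [0.6, -0.1, 0.7]
gripper_width: 0.701
```

```bash
python3 - <<'E'
from h import *
st(); s=cam("side"); crop(s,100,190,200,290,8,"s33.png")
E
```

```text
t 29.65 p [ 0.6277 -0.2024  0.1408] head 11.0 z [-0.001 -0.    -1.   ] F [ 0.6 -0.1  0.7] w 0.701 q [ 0.73  0.76 -0.76  1.68  0.62  0.96 -0.06]
```

View pics/s33.png

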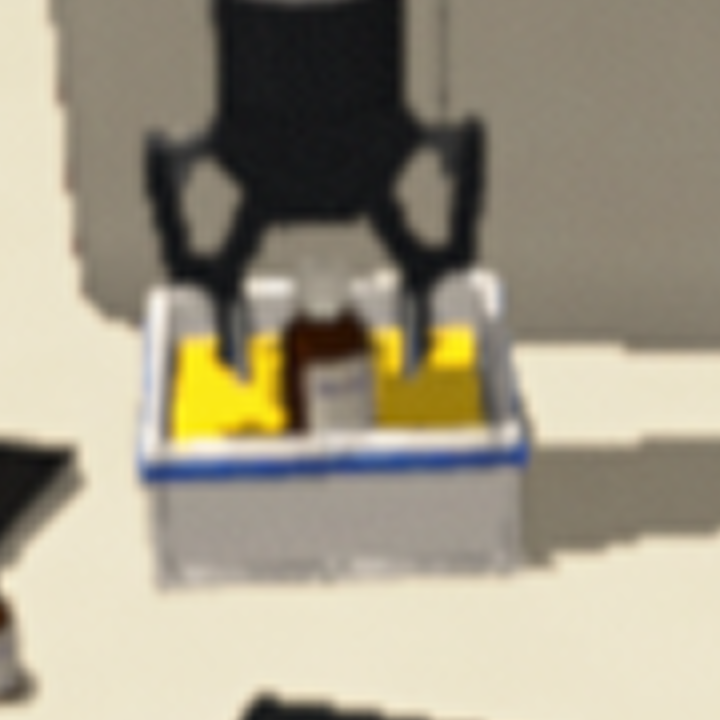

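Bottle is upright and free of the fingers. Rising straight up, then back toward the front-left to clear the view.

>>> apply_moves:
  moves:
    - [[0,0,-0.8],[0,0,0],0.5]
    - [[0,0,-2.4],[0,0,0],0.5]
    - [[0,0,-4.4],[0,0,0],0.5]
    - [[0,0,-5.0],[0,0,0],0.5]
    - [[-2,-2,-5.0],[0,0,0],0.5]
    - [[-4,-4,-5.0],[0,0,0],0.5]
    - [[-5,-6,-5.0],[0,0,0],0.5]
    - [[-5,-8,-5.0],[0,0,0],0.5]
    - [[-5,-10,-5.0],[0,0,0],0.5]
    - [[-5,-10,-5.0],[0,0,0],0.5]
    - [[-5,-10,-5.0],[0,0,0],0.5]

```text
t: 31.08
eef_pos: [0.4575, 0.0188, 0.2661]
tool_rot: [0.0, 0.995, 0.096, -0.0]
contact_force: [0.3, -1.1, 0.2]
gripper_width: 0.752
```

```bash
python3 - <<'E'
from h import *
st(); s=cam("side"); crop(s,110,190,180,330,5.3,"s34.png"); t=cam("top")
b=(.634,-.2375,.196)
crop(t,120,260,260,380,5,"t34.png"); crop(t,130,195,290,370,9,"t35.png",[(rect(b,.128,.132,.043),G,True),(rect(b,.05,.01,.065),G,True)])
cv2.imwrite("pics/top34.png",t["color"][:,:,::-1])
for n in ["oil_bottle","timer","specimen_cup","cartridge_box"]:
  for c in ("top","side"): print(n,c,[(np.round(d["pixel"],1),round(d["conf"],2)) for d in look_for(c,n)])
E
```

```text
t 31.07 p [0.4575 0.0188 0.2661] head 11.0 z [-0.    -0.001 -1.   ] F [ 0.3 -1.1  0.2] w 0.752 q [ 0.71  0.32 -1.03  2.04  0.33  0.96 -0.3 ]
oil_bottle top []
oil_bottle side [(array([178.7, 197.7]), 0.5)]
timer top [(array([235.3, 354.2]), 0.87), (array([168.4, 321. ]), 0.31), (array([185.1, 330.5]), 0.19)]
timer side [(array([152.8, 309.2]), 0.59)]
specimen_cup top [(array([140.5, 177.2]), 0.62)]
specimen_cup side []
cartridge_box top [(array([244. , 142.1]), 0.63)]
cartridge_box side [(array([313.8, 321.9]), 0.79)]
```

View pics/s34.png

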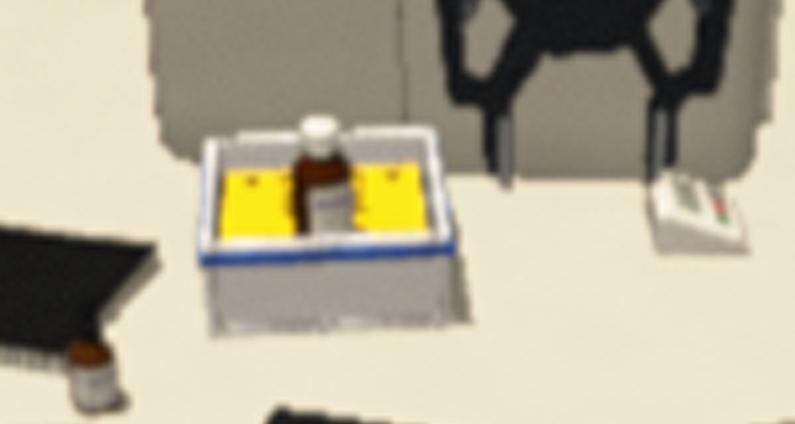

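View pics/top34.png

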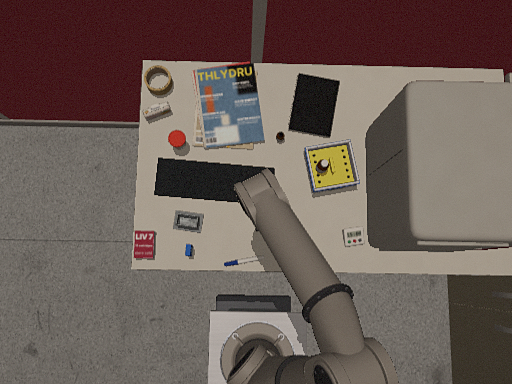

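View pics/t35.png

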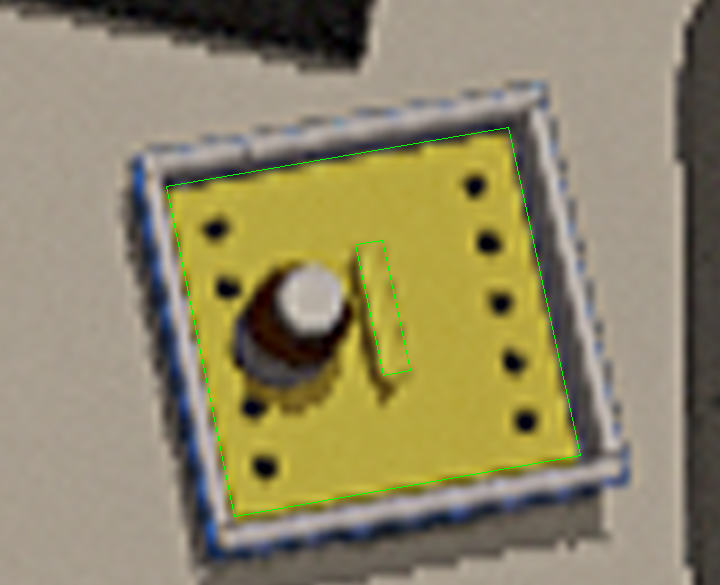

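```bash
python3 - <<'E'
from h import *
st(); print(hand_in())
E
```

```text
t 31.57 p [0.4575 0.019  0.2658] head 11.0 z [-0.001  0.    -1.   ] F [ 0.2 -0.3  0.1] w 0.749 q [ 0.71  0.32 -1.03  2.04  0.33  0.96 -0.3 ]
the job is handed in; nothing more can be done
None
```

The box is packed and the job is handed in at about 31.6 s of the 72 s allowed. No verdict was reported.

- **Cold brick:** I lifted the large brick from its stand, leaned it about 58° with its lower edge at the desk and let go; it fell flat. I then gripped it again across its sides and laid it flat between the ledges on the box floor.
- **Divider:** I gripped it by the rib and lowered it level onto both ledges. It met no resistance on the way down.
- **Bottle:** I set the brown bottle with the white cap upright on the plate, beside the rib, and let go. It stayed upright throughout.

**Last checks:**
- **Box contents:** in the final pictures the divider is inside the rim and level, matching where it should be to within about a pixel (roughly 3 mm). The bottle stands upright and clear of the rib.
- **Arm:** it is clear of everything, with a contact force of about 0.4 N, which is sensor noise.
- **Bystanders:** the timer, carton and cup are within about 3 pixels of where they started. The detector missed the slim bottle from above and the cup from the side. The slim bottle shows in place in the side view and the cup in the top view.
- **Camera disagreement:** the two cameras differed by about 2 to 5 mm on the box position. I used a compromise between them and checked it against the picture while the divider hung above the box.
- **Not seen at the end:** the brick is hidden under the divider. It was last seen lying flat just before the divider went on.

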